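Slide a mineral tray under the UV lamp until its interlock switch clicks

TASK

Lift the wooden mineral tray out of the open drawer, set it down gently between the guides of the UV lamp stand, in front of the lamp with its knob end away from the lamp, and let go of it. Then take the tray by its knob and slide it in under the lamp until the roller switch behind the lamp just clicks; stop there without driving the switch lever on towards the end of its travel, and let go. Keep the tray level and leave the other things where they are.

Things in the scene. Friction and masses are not known exactly. Their poses are not given: they have to be found in the camera images.
- tray_center (a point): Middle (28 mm above the underside) of the loose tray: open pale-wood box 120 mm long (x), 60 wide (y), 56 high, walls 5, two stones bedded in it below the rim, about 0.4 kg. A chrome knob sticks out of its -x end; +x points to its leading end, z up. It starts in the drawer, at least 25 mm free on each long side.
- tray_knob: Centre of the head of the tray's knob (part of the tray): a disc 26 mm across, 16 mm thick, its axis along the tray's x, on a stem 10 mm thick and 24 mm long. It lies 92 mm to -x of the tray's middle and 34 mm above the tray's underside. Axes as the tray's. Pinch it from above, fingers either side along y.
- lamp_stand: UV lamp stand, fixed. Origin on the bench under the middle of the loading place; x along the guides to the lamp, z up. Base plate 8 mm thick, x -75 to 235 mm, 156 wide; the tray's underside rests on it. Two low guides, x -75 to 165 mm, 68 mm apart inside, flared lips 8 mm high over the plate. A tray set down with its middle at x = 0 is 10 mm clear of the lamp.
- lamp_front (a point): Middle of the lamp head's front lower edge, 70 mm to +x of the stand's origin and 74 mm above the bench; axes as the stand's. The grey lamp head on two cheeks runs from here 80 mm to +x, is 160 mm wide and up to 126 mm high over the bench; the tray passes under it. At the click the tray's knob-end wall is 30 mm in front of this edge.
- switch_lever (a joint): Angle (rad) of the switch's lever, which lies level and turns on an upright pin 58 mm from the roller. 0 is free; it grows as the tray pushes the roller to the stand's +x. Clicks at 0.14; must not pass 0.32; hard end at 0.42. 0.1 rad is about 6 mm of tray travel. Its spring (0.4 to 0.8 N at the roller) is too weak to push the tray back.
- switch_roller (a point): Centre of the lever's roller (upright axis, 16 mm across, 11 mm tall, 34 mm above the bench), on the guides' middle line just behind the lamp; moves with the lever. The tray's leading end meets it when the tray's middle is about 92 mm to +x of the stand's origin; click at about 100 mm, overtravel used up at about 110 mm.
- drawer: Specimen drawer lying open on the bench, fixed, left or right of the lamp stand: pale-wood box 300 mm long (x), 210 wide (y), 50 high, walls and floor 8 mm (the tray stands on its floor), with a yellow front 62 mm high and two chrome knobs at its -x end. Origin: centre of its underside.
- card_box: Bystander: open white card box 60 x 80 mm, 26 mm high, with a pale stone, loose at the far (+x) end of the drawer. Origin: centre of its underside.
- magnifier: Bystander: hand magnifier lying on the bench, 180 mm long, ring 88 mm across. Origin under the handle end of the neck.
- jar: Bystander: amber glass jar with a black cap, 68 mm across, 95 mm high, standing on the bench. Origin: centre of its underside.
Not all that is in view belongs to the job. What is shaped like the part that bears tray_center but blue is not meant.

How it is judged:
By the outcome, as a careful person would: the job done as asked, in the order asked, and still so for the second after the job is handed in, with the robot touching nothing.
It also fails if it takes over 61 s, if anything falls off the work surface, if the arm or the gripper's body presses on something with over 40 N, if the wrist force passes 120 N, or if a joint passes its speed limit or range.

ROBOT

A 6-joint arm with a two-finger parallel gripper is mounted at the origin on the work surface. World frame = base frame: x ahead of the robot, y to its left, z up, the work surface at z = 0. Lengths are in mm, angles in rad, forces in N, time in s.
With the tool pointing down it reaches from about 400 to 825 mm from the base axis. Payload 7 kg.
Tool frame: the origin (TCP) lies on the centre line of the jaws, within the pads' length; the fingertips stand 25 mm ahead of it and the grasp point (between the pads) lies 6 mm ahead of it; z points along the fingers, y is the direction in which the jaws open and shut (so a half turn about z gives the same grasp; the last joint's range is limited). The gripper opens to 88 mm and grips with 3 to 60 N. Pads are 19 mm wide; open, the fingers measure 130 mm over their backs; the gripper's body (78 mm by 193 mm) begins 47 mm behind the grasp point.
Start: joints at [1.439, 0.359, 0.012, 0, -1.224, -0.288], TCP at [275.121, 616.363, 251.561] pointing down, gripper open.
Joint ranges: [-3.07, 3.07], [-1.43, 2.12], [-1.02, 1.25], [-3.03, 1.67], [-3.05, -0], [-3.03, 3.03]. Speed limits (rad/s): [2.39, 2.39, 3.01, 3.14, 3.14, 3.14].

INTERFACE

Orientations are given as a rotation vector (axis times angle).
In Python, from workcell import r gives the robot as it stands.
- The arm moves only by the shell command python3 -m crank 'ROWS'. ROWS is JSON, a list of rows, each an object with "linear": the shift along the tool's x, y, z in m, a list of three; "turn": the turn, a rotation vector about the tool's x, y, z in rad, a list of three; "claw": the opening, from -1 (shut) to 1 (fully open). In form: [{"linear": [x, y, z], "turn": [wx, wy, wz], "claw": claw}, ...]. A call has 1 to 20 rows; each row is the pose to reach, as a shift and turn from the pose measured when the call began, along the tool's axes at that moment; what a row does not reach only later rows make up. A row lasts 1/12 s, in which the tool goes at most 41.7 mm and 7.16 degrees, less where a joint would pass 70% of its speed; a pose out of reach is approached as far as the arm can. A call with a gripper value outside its range is refused whole. The fingers move at their own pace and stop on an object; the grip force is fixed at half the most. Time passes only in rows, so rows that repeat a pose let the fingers close. It gives the time, the measured TCP pose, the force and the opening at its end, in the units of the state.
- r.get_obs(): the state, without advancing time (a new reading comes with each control period).
- r.read_camera(name): name is "side" or "top"; returns the picture (400x640x3 uint8, red, green, blue); there is no depth.
- r.camera_info(name): a dict with "intrinsics" (3x3 intrinsics, pixels), "rvec" (rotation vector, rad) and "tvec" (3), from world to camera coordinates, as OpenCV has them. Camera axes: x right, y down, z forward; pixel columns grow to the right and rows downward; lengths in mm; the calibration is good to about 2 mm. A picture is of the moment at which its call begins. camera_info takes no time and is no camera call.
- r.close_job(): hands the job in, once; it reports no verdict.
Trained networks look in the newest picture that a camera, given by its name, has taken for a name from the list of things; names that differ only in an ending like _2 or _b are one class to them, and where a whole thing is asked for, a point or a joint stands for the part that bears it (a point fixed in the world has none). Each returns a list of dicts, best first, with "confidence" (0 to 1); they miss things now and then, are a little off and sometimes report something else, mostly with a low value. They report only what shows in the picture. A call takes as long as a camera call. They do not tell look-alikes from the thing itself.
- r.look_for(camera, label): "at" ([x, y, z] in mm, in world coordinates, good to about 4 mm: the middle of the surface that is visible of it).
- r.regions_of(camera, label): "pixels" (400x640 bool, what is visible of it).
The state is a dict: "time_s": time; "joint_pos": joint angles; "qvel": joint speeds; "effort": joint torques, N m; "ee_pos": TCP position; "orientation": TCP orientation; "contact_force": force on the tool from outside, world axes, zero at the start; "wrist_torque": the same for the moment, N m; "opening": finger opening in mm.
Only numpy, scipy, OpenCV 4.12 (cv2) and the standard library are available. Lean on these libraries where they do the work, as an engineer would, in place of code of your own. Each camera call takes 0.05 s, during which the arm holds its last target.

## Working session

There is one attempt and no reset: what is moved stays moved. The work goes in short steps, Python scripts to look and compute and a shell command to move; the robot and the scene stay as the last step left them, time stands still between calls to the robot, and variables do not carry over. Pictures are saved under pics/ and viewed, and the job is handed in when it is done.

```bash
ls; mkdir -p pics
python3 - <<'E'
from workcell import r
import cv2
for n in("side","top"):
    im=r.read_camera(n); cv2.imwrite(f"pics/{n}0.png",im[:,:,::-1])
    i=r.camera_info(n); print(n,i)
print(r.get_obs())
E
```

```text
pics
side {'intrinsics': array([[363.87322712,   0.        , 312.92315355],
       [  0.        , 363.87322712, 197.22943615],
       [  0.        ,   0.        ,   1.        ]]), 'rvec': array([ 2.39651646, -0.29612674,  0.10185879]), 'tvec': array([-582.01022671,  167.59538748, 1013.44808529])}
top {'intrinsics': array([[427.91737671,   0.        , 311.32117626],
       [  0.        , 427.91737671, 192.66113575],
       [  0.        ,   0.        ,   1.        ]]), 'rvec': array([ 2.20198242, -2.17453789,  0.09923347]), 'tvec': array([ -11.47974373,  601.27644089, 1151.62064412])}
{'time_s': 0.1, 'joint_pos': array([ 1.43909414e+00,  3.59313622e-01,  1.11536630e-02, -3.09859439e-04,
       -1.22407096e+00, -2.88076433e-01]), 'qvel': array([-0.0011864 , -0.00217665,  0.00136703,  0.0005952 ,  0.00191677,
        0.00045822]), 'effort': array([-3.21370593e-03, -5.84165490e+01,  2.93751132e+01,  7.01560736e+00,
        1.01859873e-02, -5.71450028e-05]), 'ee_pos': array([274.97588511, 616.0244688 , 250.71854296]), 'orientation': array([ 3.07119160e+00, -6.54415272e-01, -2.80103937e-04]), 'contact_force': array([0.06276722, 0.62715464, 0.57264197]), 'wrist_torque': array([0.01114543, 0.00422007, 0.00309415]), 'opening': 87.68820915606163}
```

View pics/side0.png

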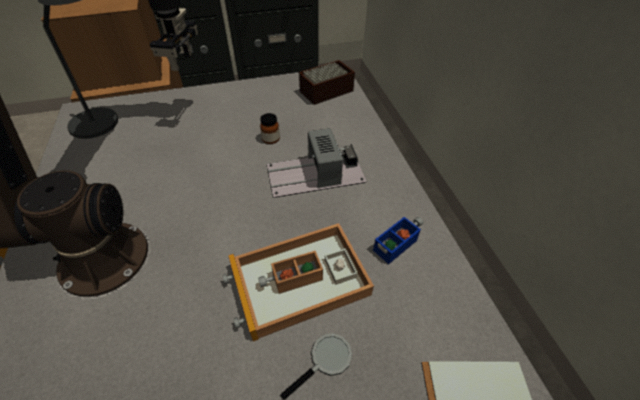

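View pics/top0.png

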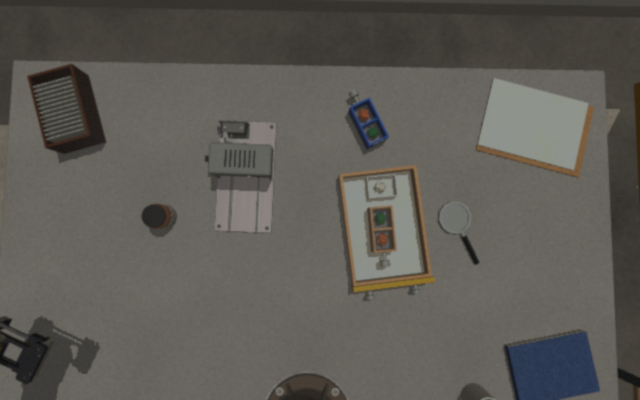

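Run:
```python
from workcell import r
for n in("top","side"):
  for l in("tray_center","tray_knob","lamp_stand","lamp_front","switch_lever","switch_roller","drawer","card_box","magnifier","jar"):
    print(n,l,[(d["at"].round(1) if hasattr(d["at"],"round") else d["at"],round(d["confidence"],2)) for d in r.look_for(n,l)])
print(r.get_obs()["time_s"])
```

```text
top tray_center [([807.2, -152.6, 35.7], 0.88), ([502.7, -198.9, 43.9], 0.71)]
top tray_knob [([878.5, -118.9, 43.6], 0.54)]
top lamp_stand [([643.1, 176.6, 6.6], 0.67)]
top lamp_front [([648.9, 176.2, 8.1], 0.63)]
top switch_lever [([746.8, 214.3, 43.6], 0.38)]
top switch_roller [([747.2, 218.9, 39.8], 0.53)]
top drawer [([487.2, -221.4, 8.0], 0.82)]
top card_box [([622.2, -198.7, 12.3], 0.65)]
top magnifier [([533.1, -412.0, 9.7], 0.79), ([641.7, 178.1, 6.8], 0.33)]
top jar [([539.2, 389.4, 90.6], 0.61)]
side tray_center [([796.7, -161.3, 38.3], 0.87), ([506.2, -200.7, 46.1], 0.78)]
side tray_knob [([877.2, -124.4, 44.3], 0.42)]
side lamp_stand [([653.3, 157.7, 11.0], 0.72), ([623.2, -201.1, 16.7], 0.63)]
side lamp_front [([650.9, 157.6, 11.4], 0.71), ([484.1, -232.8, 5.0], 0.42)]
side switch_lever [([654.4, 155.3, 13.9], 0.48)]
side switch_roller []
side drawer [([483.6, -232.9, 5.8], 0.93)]
side card_box [([626.2, -204.4, 16.8], 0.76)]
side magnifier [([533.1, -414.0, 8.7], 0.62)]
side jar [([534.6, 380.9, 64.0], 0.85)]
1.1
```

The top view shows the drawer at about (388,230) with the wooden tray at (382,230) and its knob toward the robot. The stand is at (245,180) with its lamp at (240,160), and the blue look-alike is at (368,122). Next I'll zoom in for precise fits.

```bash
cat > h.py <<'E'
import cv2, numpy as np
from workcell import r
def cam(n):
    i=r.camera_info(n); R,_=cv2.Rodrigues(np.array(i["rvec"])); return np.array(i["intrinsics"]),R,np.array(i["tvec"]).ravel()
def back(n,uv,z):
    K,R,t=cam(n); d=R.T@np.linalg.inv(K)@np.array([uv[0],uv[1],1.]); c=-R.T@t
    return c+d*(z-c[2])/d[2]
def proj(n,P):
    K,R,t=cam(n); p=(K@(R@np.atleast_2d(P).T+t[:,None])).T; return p[:,:2]/p[:,2:]
def pose(x,y,a,pts):
    c,s=np.cos(a),np.sin(a); P=np.atleast_2d(np.array(pts,float)); return np.c_[x+c*P[:,0]-s*P[:,1],y+s*P[:,0]+c*P[:,1],P[:,2]]
def crop(n,im,box,f,out,lines=[]):
    x0,y0,x1,y1=box; c=cv2.resize(im[y0:y1,x0:x1,::-1],None,fx=f,fy=f,interpolation=cv2.INTER_CUBIC)
    c=cv2.convertScaleAbs(c,alpha=1.5,beta=10)
    for L in lines:
        q=((proj(n,L)-[x0,y0]+.5)*f).astype(np.int32)
        cv2.polylines(c,[q],False,(255,0,255),1)
    cv2.imwrite(out,c)
E
python3 - <<'E'
from h import *
t=cv2.imread("pics/top0.png")[:,:,::-1]; s=cv2.imread("pics/side0.png")[:,:,::-1]
crop("top",t,(330,155,440,305),4,"pics/t_drawer.png")
crop("top",t,(195,110,295,240),4.5,"pics/t_stand.png")
crop("side",s,(215,215,385,345),4,"pics/s_drawer.png")
crop("side",s,(255,115,375,205),6,"pics/s_stand.png")
E
```

```text
(no output)
```

View pics/t_drawer.png

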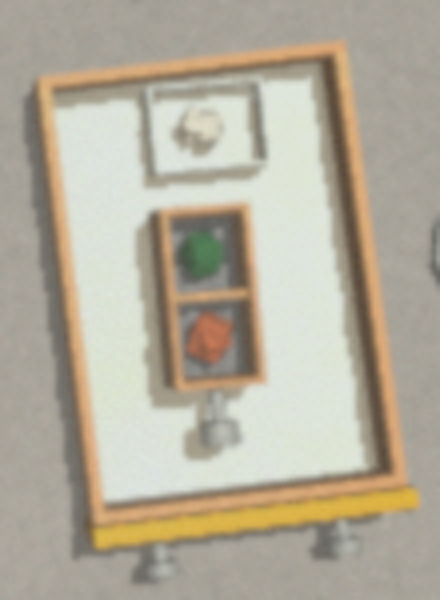

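View pics/t_stand.png

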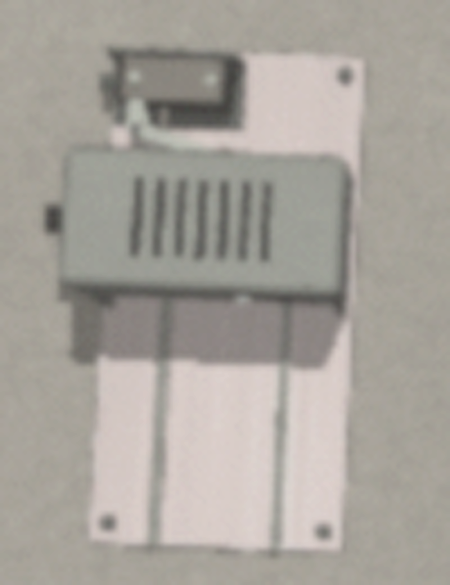

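View pics/s_drawer.png

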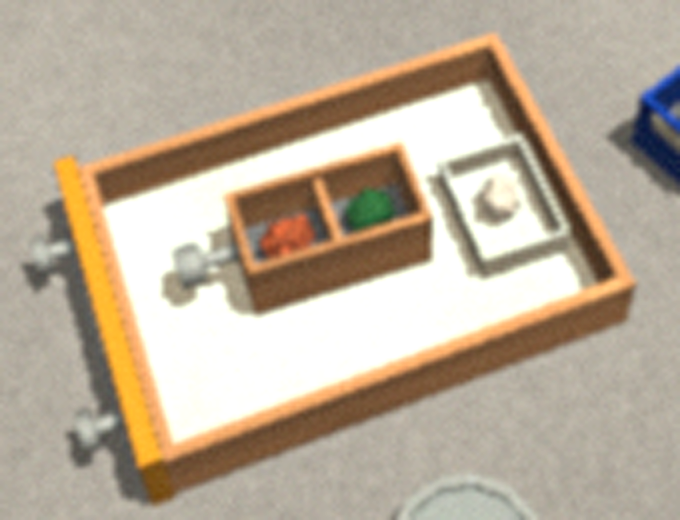

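View pics/s_stand.png

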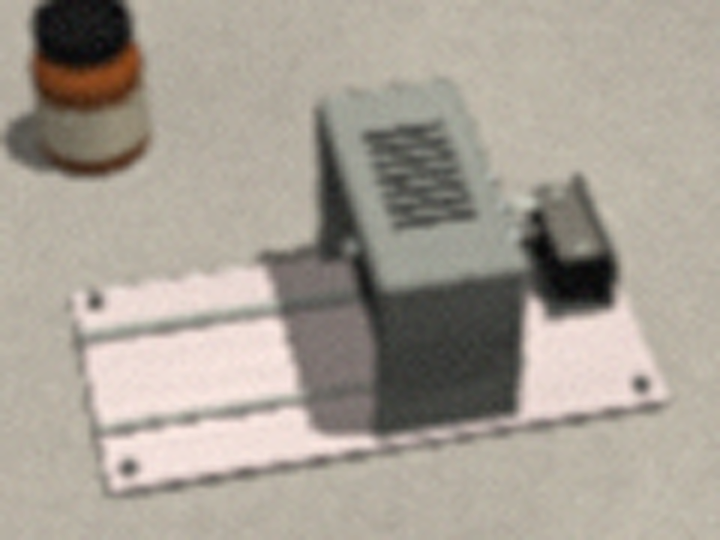

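```bash
python3 - <<'E'
from h import *
from scipy.optimize import least_squares
def fit(obs,x0):
    def f(p): return np.concatenate([(proj(n,pose(*p,[P]))[0]-uv) for n,P,uv in obs])
    s=least_squares(f,x0,x_scale=[10,10,.1],loss="soft_l1"); print(s.x.round(4),np.round(f(s.x).reshape(-1,2),1).tolist()); return s.x
T=lambda x,y:(330+x/4-.5,155+y/4-.5)
S=lambda x,y:(215+x/4-.5,215+y/4-.5)
T2=lambda x,y:(195+x/4.5-.5,110+y/4.5-.5)
S2=lambda x,y:(255+x/6-.5,115+y/6-.5)
tr=[("top",(60,30,64),T(155,210)),("top",(60,-30,64),T(250,205)),("top",(-60,-30,64),T(265,380)),("top",(-60,30,64),T(175,388)),
("side",(60,30,64),S(403,147)),("side",(60,-30,64),S(430,215)),("side",(-60,-30,64),S(250,270)),("side",(-60,30,64),S(228,195))]
st=[("top",(-75,78,8),T2(90,543)),("top",(-75,-78,8),T2(340,551)),("top",(235,-78,8),T2(363,58)),
("side",(-75,78,8),S2(72,298)),("side",(-75,-78,8),S2(110,492)),("side",(235,-78,8),S2(668,402))]
for o,x0 in((tr,(505,-200,0.1)),(st,(600,180,-.05))):
    p=fit(o,x0)
    for n in("top","side"): fit([q for q in o if q[0]==n],x0)
    if o is tr: a=p
    else: b=p
t=cv2.imread("pics/top0.png")[:,:,::-1]; s=cv2.imread("pics/side0.png")[:,:,::-1]
box=lambda x0,x1,y0,y1,z:[(x0,y0,z),(x1,y0,z),(x1,y1,z),(x0,y1,z),(x0,y0,z)]
LT=[pose(*a,box(-60,60,-30,30,64)),pose(*a,box(-60,60,-30,30,8)),pose(*a,box(-100,-84,-13,13,42))]
LS=[pose(*b,box(-75,235,-78,78,8)),pose(*b,box(-75,165,-34,34,8)),pose(*b,box(70,150,-80,80,126))]
crop("top",t,(330,155,440,305),4,"pics/t_drawer1.png",LT)
crop("top",t,(195,110,295,240),4.5,"pics/t_stand1.png",LS)
crop("side",s,(215,215,385,345),4,"pics/s_drawer1.png",LT)
crop("side",s,(255,115,375,205),6,"pics/s_stand1.png",LS)
E
cd pics; python3 -c "
import cv2,numpy as np
def st(a,b,o):
    a=cv2.imread(a);b=cv2.imread(b);h=520
    a=cv2.resize(a,None,fx=h/a.shape[0],fy=h/a.shape[0]);b=cv2.resize(b,None,fx=h/b.shape[0],fy=h/b.shape[0]);c=np.hstack([a,b]);f=800/c.shape[1]
    cv2.imwrite(o,cv2.resize(c,None,fx=f,fy=f) if f<1 else c)
st('t_drawer1.png','t_stand1.png','c1.png')
"
```

```text
[ 5.079578e+02 -1.936308e+02  8.720000e-02] [[1.5, -1.1], [0.2, -1.6], [0.5, 0.1], [0.4, -0.1], [-0.8, -2.2], [0.3, -0.3], [-1.0, 0.2], [-1.6, -1.2]]
[ 5.063093e+02 -1.919201e+02  9.560000e-02] [[0.6, -0.4], [-0.6, -1.0], [0.1, 0.7], [-0.1, 0.6]]
[ 5.095142e+02 -1.961314e+02  8.290000e-02] [[0.1, -1.5], [1.2, 0.6], [-0.3, 0.8], [-0.8, -0.6]]
[ 5.692410e+02  1.813115e+02 -2.450000e-02] [[0.1, -0.3], [1.2, 0.0], [0.9, -0.9], [-1.0, -1.2], [-0.8, -0.7], [-0.2, -1.4]]
[ 5.682028e+02  1.832569e+02 -2.360000e-02] [[-0.6, 0.1], [0.5, 0.4], [0.1, -0.6]]
[ 5.704636e+02  1.763232e+02 -3.030000e-02] [[-0.3, -0.4], [-0.3, 0.3], [0.7, -0.1]]
```

View pics/c1.png

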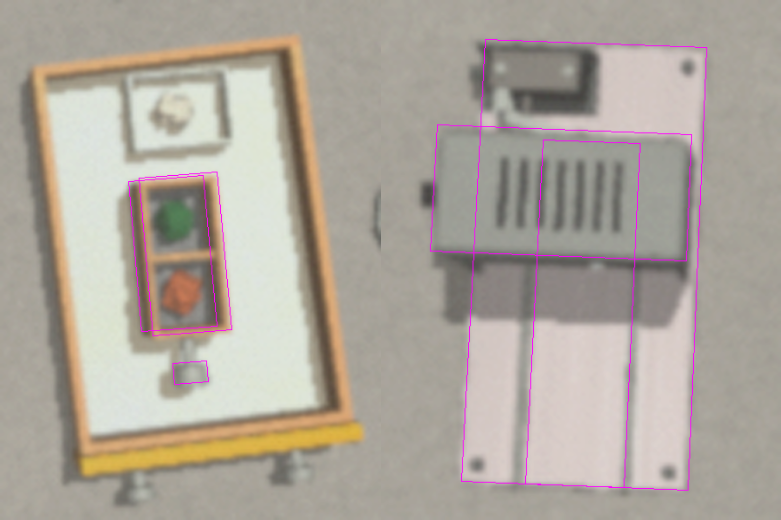

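View pics/s_drawer1.png

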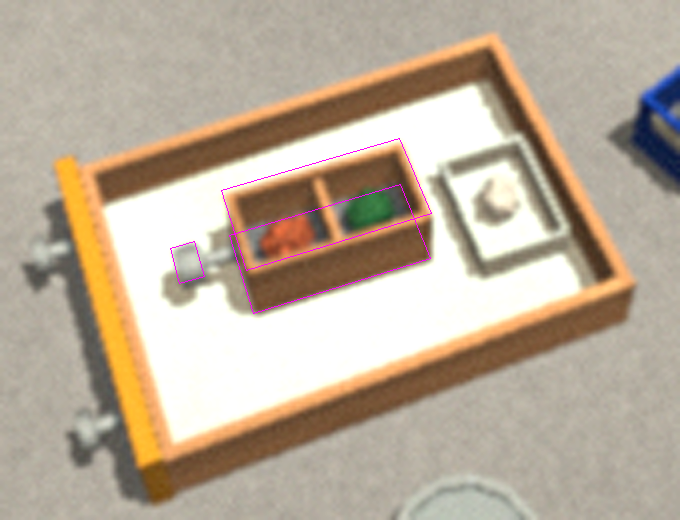

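View pics/s_stand1.png

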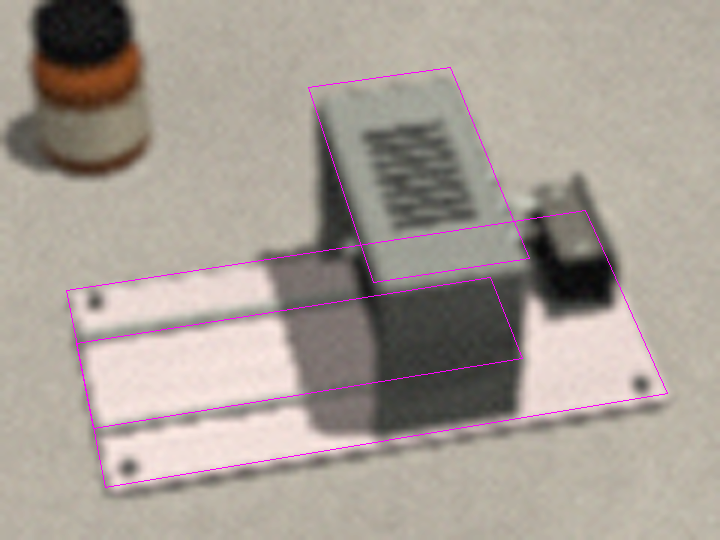

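```bash
cat >> h.py <<'E'
from scipy.spatial.transform import Rotation as Ro
def go(x,y,z,yaw):
    o=r.get_obs(); R0=Ro.from_rotvec(o["orientation"]); p0=np.array(o["ee_pos"])
    Rt=Ro.from_euler("z",yaw)*Ro.from_rotvec([np.pi,0,0])
    print("lin",(R0.inv().apply(np.array([x,y,z])-p0)/1000).round(4).tolist(),"turn",(R0.inv()*Rt).as_rotvec().round(4).tolist())
E
python3 - <<'E'
from h import *
go(520,200,250,0.0); go(507.5,-193,200,0.088)
E
```

```text
lin [0.3933, 0.2804, 0.0016] turn [0.0, -0.0, -0.4198]
lin [0.5421, 0.6444, 0.0516] turn [0.0, -0.0, -0.5078]
```

```bash
python3 -m crank '[{"linear":[0.03,0.021,0],"turn":[0,0,-0.03],"claw":1},{"linear":[0.06,0.043,0],"turn":[0,0,-0.06],"claw":1},{"linear":[0.09,0.064,0],"turn":[0,0,-0.1],"claw":1},{"linear":[0.12,0.086,0],"turn":[0,0,-0.13],"claw":1},{"linear":[0.15,0.107,0],"turn":[0,0,-0.16],"claw":1},{"linear":[0.18,0.128,0],"turn":[0,0,-0.19],"claw":1},{"linear":[0.21,0.15,0],"turn":[0,0,-0.22],"claw":1},{"linear":[0.24,0.171,0],"turn":[0,0,-0.26],"claw":1},{"linear":[0.27,0.193,0],"turn":[0,0,-0.29],"claw":1},{"linear":[0.3,0.214,0],"turn":[0,0,-0.32],"claw":1},{"linear":[0.33,0.235,0],"turn":[0,0,-0.35],"claw":1},{"linear":[0.36,0.257,0],"turn":[0,0,-0.38],"claw":1},{"linear":[0.393,0.28,0],"turn":[0,0,-0.42],"claw":1},{"linear":[0.408,0.317,0.003],"turn":[0,0,-0.43],"claw":1},{"linear":[0.423,0.353,0.006],"turn":[0,0,-0.44],"claw":1},{"linear":[0.438,0.39,0.01],"turn":[0,0,-0.45],"claw":1},{"linear":[0.453,0.426,0.015],"turn":[0,0,-0.46],"claw":1},{"linear":[0.468,0.463,0.02],"turn":[0,0,-0.47],"claw":1},{"linear":[0.483,0.499,0.025],"turn":[0,0,-0.48],"claw":1},{"linear":[0.498,0.536,0.03],"turn":[0,0,-0.49],"claw":1}]'
python3 - <<'E'
from h import *
print(r.get_obs()); go(507.5,-193,150,0.088)
E
```

```text
time_s: 2.77
ee_pos: [511.1, -77.8, 221.8]
orientation: [-3.139, -0.112, -0.002]
contact_force: [1.2, 0.3, 0.3]
opening: 87.8
{'time_s': 2.7667, 'joint_pos': array([ 2.29036771e-01,  1.20449314e-01, -3.76995746e-01,  1.00763221e-04,
       -1.07229689e+00,  1.41282466e+00]), 'qvel': array([-0.95733425,  0.12444719, -0.00409045,  0.00220817,  0.12821137,
        1.07194815]), 'effort': array([  5.85361049, -39.88189816,  26.4737159 ,   6.2259753 ,
        -0.28490991,  -1.8400602 ]), 'ee_pos': array([511.09867744, -77.82395818, 221.79595258]), 'orientation': array([-3.13949070e+00, -1.11676739e-01, -1.65197950e-03]), 'contact_force': array([1.24527082, 0.34333351, 0.31913531]), 'wrist_torque': array([ 0.00841791, -0.22586003,  0.00695884]), 'opening': 87.82792854960617}
lin [-0.0118, 0.1146, 0.0718] turn [-0.0001, -0.0011, -0.0169]
```

```bash
python3 -m crank '[{"linear":[-0.003,0.035,0.012],"turn":[0,0,-0.005],"claw":1},{"linear":[-0.006,0.065,0.03],"turn":[0,0,-0.01],"claw":1},{"linear":[-0.009,0.09,0.05],"turn":[0,0,-0.017],"claw":1},{"linear":[-0.011,0.108,0.066],"turn":[0,0,-0.017],"claw":1},{"linear":[-0.012,0.115,0.072],"turn":[0,0,-0.017],"claw":1},{"linear":[-0.012,0.115,0.072],"turn":[0,0,-0.017],"claw":1},{"linear":[-0.012,0.115,0.072],"turn":[0,0,-0.017],"claw":1}]'
python3 - <<'E'
from h import *
t=r.read_camera("top"); s=r.read_camera("side")
crop("top",t,(310,130,470,310),3.3,"pics/t1.png"); crop("side",s,(215,175,385,345),3.4,"pics/s1.png")
a=cv2.imread("pics/t1.png");b=cv2.imread("pics/s1.png");h=min(len(a),len(b));c=np.hstack([a[:h,:],b[:h]])
cv2.imwrite("pics/c2.png",c[:, :]if c.shape[1]<=800 else cv2.resize(c,None,fx=800/c.shape[1],fy=800/c.shape[1]))
go(507.5,-193,55,0.088)
E
```

```text
time_s: 3.35
ee_pos: [507.5, -193.4, 150.0]
orientation: [3.139, 0.137, 0.001]
contact_force: [-0.4, 0.7, 1.4]
opening: 87.5
lin [-0.001, 0.0002, 0.0959] turn [0.0003, -0.0028, 0.001]
```

View pics/c2.png

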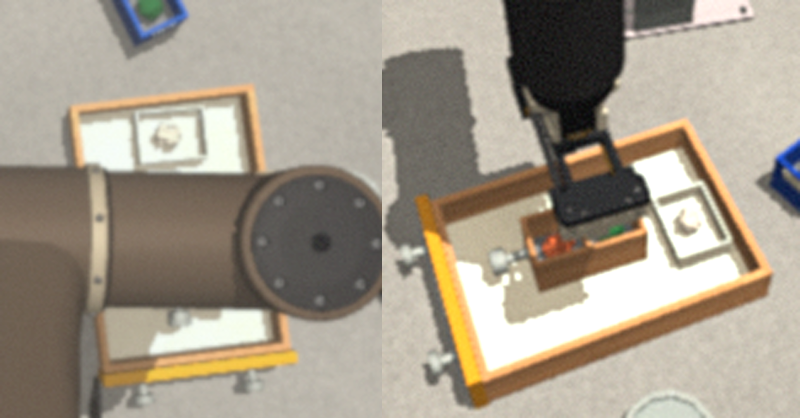

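Run:
```python
from h import *
s=r.read_camera("side")
box=lambda x0,x1,y0,y1,z:[(x0,y0,z),(x1,y0,z),(x1,y1,z),(x0,y1,z),(x0,y0,z)]
p=(507.5,-193.4,.088)
crop("side",s,(215,175,385,345),3.4,"pics/s2.png",[pose(*p,box(-9.5,9.5,44,65,125)),pose(*p,box(-9.5,9.5,-65,-44,125)),pose(*p,box(-60,60,-30,30,64))])
```

```text
(no output)
```

View pics/s2.png

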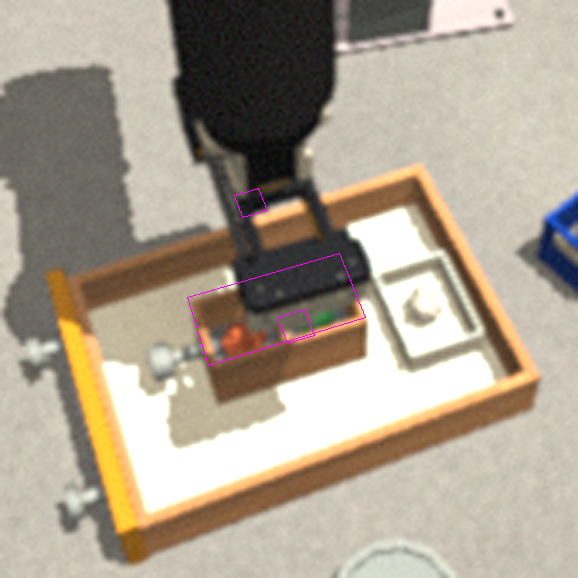

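Run:
```python
from h import *
T=lambda x,y:(330+x/4-.5,155+y/4-.5)
L=[back("top",T(*q),50) for q in((38,82),(92,520))]; Rr=[back("top",T(*q),50) for q in((345,42),(408,488))]
c=np.array([506.3,-191.9])
for A,B in(L,Rr):
    d=(B-A)[:2]; d/=np.linalg.norm(d); n=np.array([-d[1],d[0]]); print(A.round(1),B.round(1),np.arctan2(-d[1],-d[0]),(c-A[:2])@n)
```

```text
[648.  -77.6  50. ] [ 357.3 -115.3   50. ] 0.1291442825092769 95.10446718815187
[ 678.1 -285.3   50. ] [ 380.4 -325.1   50. ] 0.13315898353828082 -115.34132329857869
```

```bash
python3 -m crank '[{"linear":[-0.001,0,0.015],"turn":[0,-0.003,0],"claw":1},{"linear":[-0.001,0,0.033],"turn":[0,-0.003,0],"claw":1},{"linear":[-0.001,0,0.05],"turn":[0,-0.003,0],"claw":1},{"linear":[-0.001,0,0.066],"turn":[0,-0.003,0],"claw":1},{"linear":[-0.001,0,0.08],"turn":[0,-0.003,0],"claw":1},{"linear":[-0.001,0,0.09],"turn":[0,-0.003,0],"claw":1},{"linear":[-0.001,0,0.096],"turn":[0,-0.003,0],"claw":1},{"linear":[-0.001,0,0.096],"turn":[0,-0.003,0],"claw":1},{"linear":[-0.001,0,0.096],"turn":[0,-0.003,0],"claw":1}]'
python3 - <<'E'
from h import *
s=r.read_camera("side")
crop("side",s,(215,175,385,345),3.4,"pics/s3.png"); go(507.5,-193,55,0.088)
E
```

```text
time_s: 4.25
ee_pos: [508.0, -192.4, 55.4]
orientation: [3.138, 0.141, 0.001]
contact_force: [0.5, -0.1, -0.2]
opening: 87.4
lin [-0.0008, 0.0005, 0.0007] turn [0.0005, -0.0012, 0.0019]
```

View pics/s3.png

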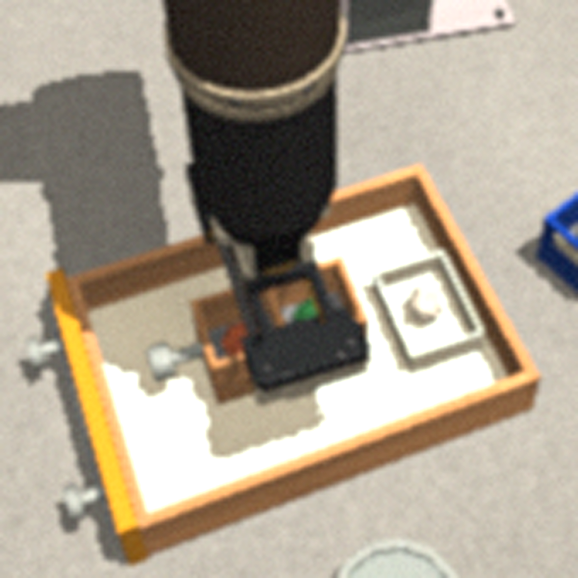

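```bash
python3 -m crank '[{"linear":[-0.001,0,0],"turn":[0,0,0],"claw":0.3},{"linear":[-0.001,0,0],"turn":[0,0,0],"claw":0.2},{"linear":[-0.001,0,0],"turn":[0,0,0],"claw":0},{"linear":[-0.001,0,0],"turn":[0,0,0],"claw":-0.5},{"linear":[-0.001,0,0],"turn":[0,0,0],"claw":-1},{"linear":[-0.001,0,0],"turn":[0,0,0],"claw":-1},{"linear":[-0.001,0,0],"turn":[0,0,0],"claw":-1},{"linear":[-0.001,0,0],"turn":[0,0,0],"claw":-1}]'
python3 - <<'E'
from h import *
s=r.read_camera("side")
crop("side",s,(215,175,385,345),3.4,"pics/s4.png"); go(507.5,-193,160,0.088)
E
```

```text
time_s: 4.97
ee_pos: [507.5, -192.8, 56.1]
orientation: [3.138, 0.141, 0.003]
contact_force: [-1.0, -2.7, 4.2]
opening: 60.0
lin [0.0002, 0.0003, -0.1039] turn [0.0009, -0.0016, 0.0021]
```

View pics/s4.png

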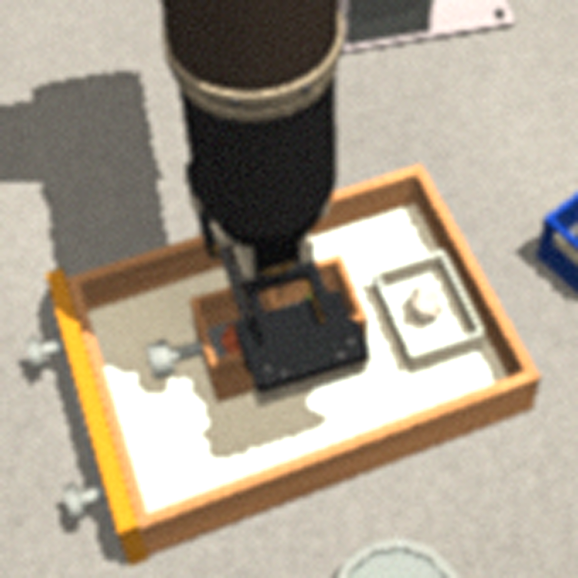

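Run:
```python
from h import *
s=r.read_camera("side")
box=lambda x0,x1,y0,y1,z:[(x0,y0,z),(x1,y0,z),(x1,y1,z),(x0,y1,z),(x0,y0,z)]
p=(507.5,-193.,.088)
crop("side",s,(215,175,385,345),3.4,"pics/s5.png",[pose(*p,box(-39,39,-96,96,97)),pose(*p,box(-9.5,9.5,-51,-30,50)),pose(*p,box(-9.5,9.5,-51,-30,31))])
```

```text
(no output)
```

View pics/s5.png

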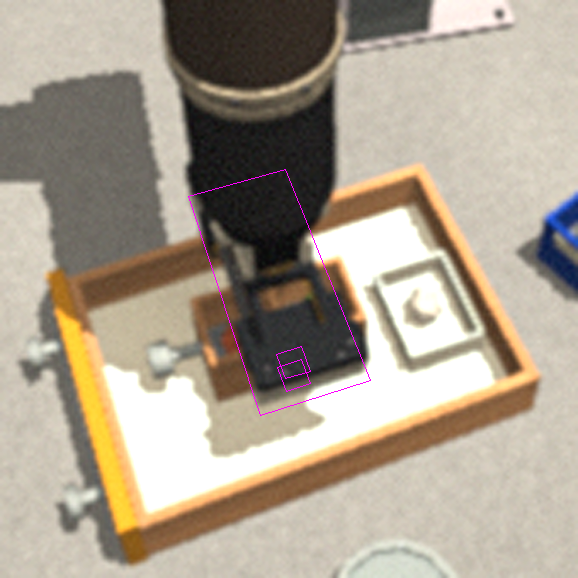

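```bash
python3 -m crank '[{"linear":[0,0,-0.005],"turn":[0,0,0],"claw":-1},{"linear":[0,0,-0.012],"turn":[0,0,0],"claw":-1},{"linear":[0,0,-0.024],"turn":[0,0,0],"claw":-1},{"linear":[0,0,-0.038],"turn":[0,0,0],"claw":-1},{"linear":[0,0,-0.053],"turn":[0,0,0],"claw":-1},{"linear":[0,0,-0.068],"turn":[0,0,0],"claw":-1},{"linear":[0,0,-0.084],"turn":[0,0,0],"claw":-1},{"linear":[0,0,-0.096],"turn":[0,0,0],"claw":-1},{"linear":[0,0,-0.104],"turn":[0,0,0],"claw":-1},{"linear":[0,0,-0.106],"turn":[0,0,0],"claw":-1},{"linear":[0,0,-0.106],"turn":[0,0,0],"claw":-1}]'
python3 - <<'E'
from h import *
s=r.read_camera("side")
crop("side",s,(215,145,385,345),3,"pics/s6.png"); go(565,180,130,-0.025)
E
```

```text
time_s: 5.98
ee_pos: [507.2, -192.5, 162.3]
orientation: [3.138, 0.141, 0.004]
contact_force: [1.4, 0.1, -4.7]
opening: 59.8
lin [0.0913, -0.3658, 0.0316] turn [0.0003, -0.0011, 0.1148]
```

View pics/s6.png

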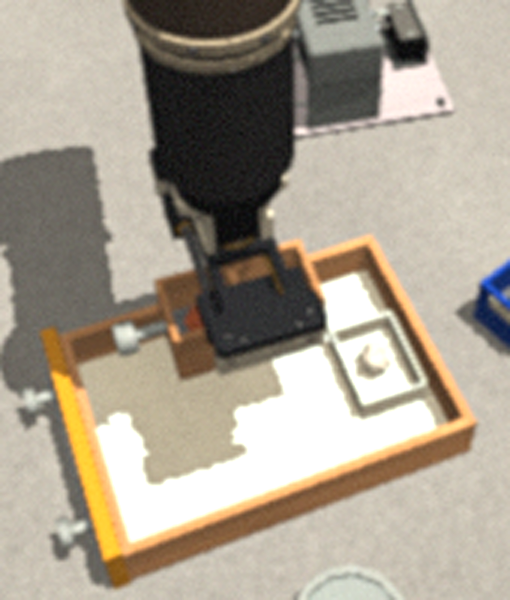

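```bash
python3 -m crank '[{"linear":[0.002,-0.01,0],"turn":[0,0,0.003],"claw":-1},{"linear":[0.007,-0.032,0],"turn":[0,0,0.01],"claw":-1},{"linear":[0.013,-0.06,0],"turn":[0,0,0.02],"claw":-1},{"linear":[0.019,-0.09,0],"turn":[0,0,0.028],"claw":-1},{"linear":[0.026,-0.12,0],"turn":[0,0,0.038],"claw":-1},{"linear":[0.032,-0.15,0],"turn":[0,0,0.047],"claw":-1},{"linear":[0.038,-0.18,0],"turn":[0,0,0.056],"claw":-1},{"linear":[0.045,-0.21,0],"turn":[0,0,0.066],"claw":-1},{"linear":[0.051,-0.24,0],"turn":[0,0,0.075],"claw":-1},{"linear":[0.058,-0.27,0],"turn":[0,0,0.085],"claw":-1},{"linear":[0.064,-0.3,0],"turn":[0,0,0.094],"claw":-1},{"linear":[0.07,-0.328,0],"turn":[0,0,0.103],"claw":-1},{"linear":[0.075,-0.35,0.008],"turn":[0,0,0.11],"claw":-1},{"linear":[0.078,-0.363,0.02],"turn":[0,0,0.115],"claw":-1},{"linear":[0.078,-0.367,0.03],"turn":[0,-0.001,0.115],"claw":-1},{"linear":[0.078,-0.367,0.03],"turn":[0,-0.001,0.115],"claw":-1},{"linear":[0.078,-0.367,0.03],"turn":[0,-0.001,0.115],"claw":-1}]'
python3 - <<'E'
from h import *
s=r.read_camera("side");t=r.read_camera("top")
crop("side",s,(245,95,375,205),4.5,"pics/s7.png");crop("top",t,(180,100,310,260),3.7,"pics/t7.png")
o=r.get_obs();print(o["ee_pos"].round(1))
E
```

```text
time_s: 7.45
ee_pos: [550.5, 179.1, 130.0]
orientation: [3.139, -0.039, -0.005]
contact_force: [-0.2, 0.9, -4.0]
opening: 60.0
[551.5 179.1 131.6]
```

View pics/s7.png

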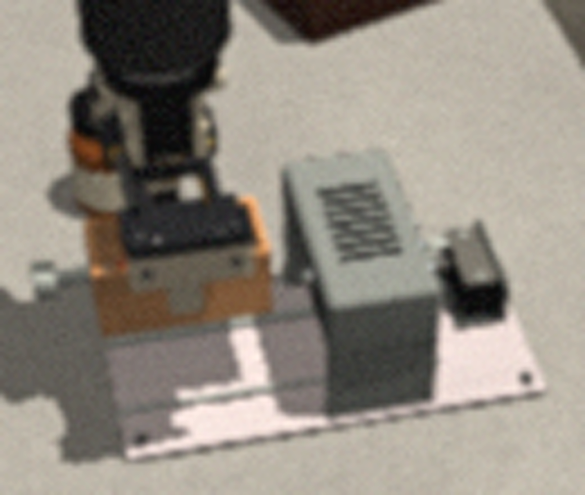

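View pics/t7.png

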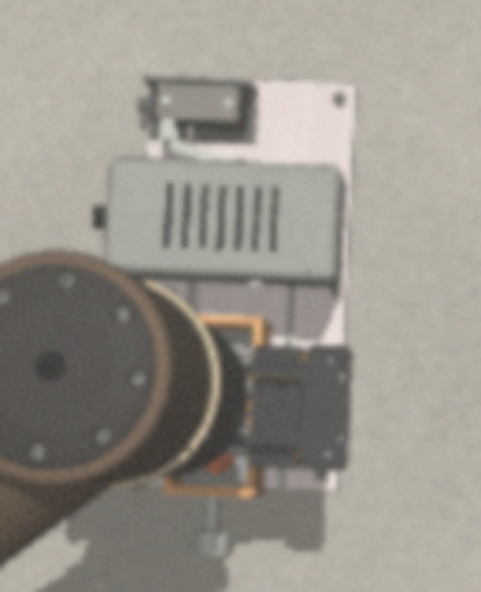

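Run:
```python
from h import *
from scipy.optimize import least_squares
def fit(obs,x0):
    def f(p): return np.concatenate([(proj(n,pose(*p,[P]))[0]-uv) for n,P,uv in obs])
    s=least_squares(f,x0,x_scale=[10,10,.1]); print(s.x.round(3),np.round(f(s.x).reshape(-1,2),1).tolist())
T=lambda x,y:(180+x/3.7-.5,100+y/3.7-.5); S=lambda x,y:(245+x/4.5-.5,95+y/4.5-.5)
z=139
fit([("top",(60,-30,z),T(265,317)),("top",(-60,-30,z),T(257,497)),("top",(-60,30,z),T(165,490))],(551,179,0))
fit([("side",(-60,-30,z),S(92,273)),("side",(-60,-30,z-56),S(102,335)),("side",(60,-30,z-56),S(272,308))],(551,179,0))
```

```text
[ 5.50771e+02  1.77974e+02 -3.40000e-02] [[0.3, -0.3], [-0.3, -0.2], [0.0, 0.5]]
[ 5.52165e+02  1.79800e+02 -2.50000e-02] [[0.1, 0.1], [-0.2, -0.1], [0.0, -0.0]]
```

Run:
```python
from h import *
t=cv2.imread("pics/top0.png")[:,:,::-1]; s=cv2.imread("pics/side0.png")[:,:,::-1]
box=lambda x0,x1,y0,y1,z:[(x0,y0,z),(x1,y0,z),(x1,y1,z),(x0,y1,z),(x0,y0,z)]
for n,im,b in(("top",t,(208,175,283,237)),("side",s,(260,150,335,202))):
    K=[]
    p=(568.5,183,-.025)
    K=[pose(*p,box(-75,235,-78,78,8)),pose(*p,box(-75,165,-34,34,8))]
    crop(n,im,b,10,f"pics/{n}z.png",K)
```

```text
(no output)
```

View pics/topz.png

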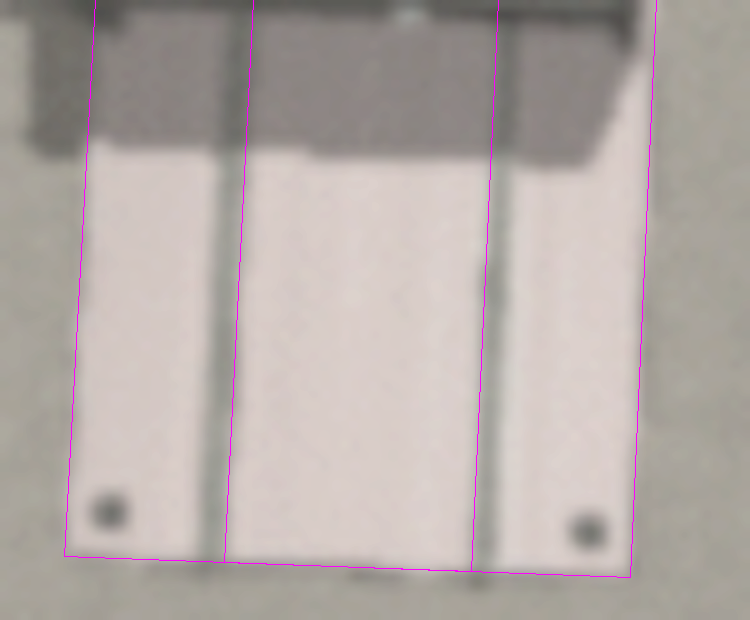

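View pics/sidez.png

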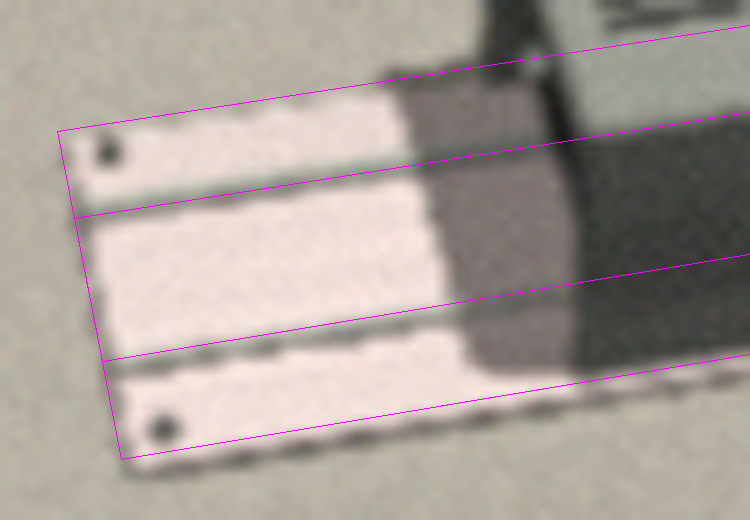

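Run:
```python
from h import *
go(564,183,76,-0.025)
```

```text
lin [0.0124, -0.0043, 0.0555] turn [0.0009, 0.0003, -0.0008]
```

```bash
python3 -m crank '[{"linear":[0.003,-0.001,0.008],"turn":[0.001,0,0],"claw":-1},{"linear":[0.006,-0.002,0.018],"turn":[0.001,0,0],"claw":-1},{"linear":[0.009,-0.003,0.029],"turn":[0.001,0,0],"claw":-1},{"linear":[0.011,-0.004,0.04],"turn":[0.001,0,0],"claw":-1},{"linear":[0.0124,-0.0043,0.05],"turn":[0.001,0,0],"claw":-1},{"linear":[0.0124,-0.0043,0.0555],"turn":[0.001,0,0],"claw":-1},{"linear":[0.0124,-0.0043,0.0555],"turn":[0.001,0,0],"claw":-1},{"linear":[0.0124,-0.0043,0.0555],"turn":[0.001,0,0],"claw":-1}]'
python3 - <<'E'
from h import *
s=r.read_camera("side");t=r.read_camera("top")
box=lambda x0,x1,y0,y1,z:[(x0,y0,z),(x1,y0,z),(x1,y1,z),(x0,y1,z),(x0,y0,z)]
crop("side",s,(250,125,350,205),7,"pics/s8.png");crop("top",t,(195,165,285,240),8,"pics/t8.png")
go(564,183,62,-0.025)
E
```

```text
time_s: 8.22
ee_pos: [563.8, 182.8, 75.4]
orientation: [3.141, -0.04, -0.002]
contact_force: [0.0, -0.3, -4.1]
opening: 59.8
lin [-0.0003, 0.0002, 0.0145] turn [-0.0004, -0.0003, -0.0005]
```

View pics/s8.png

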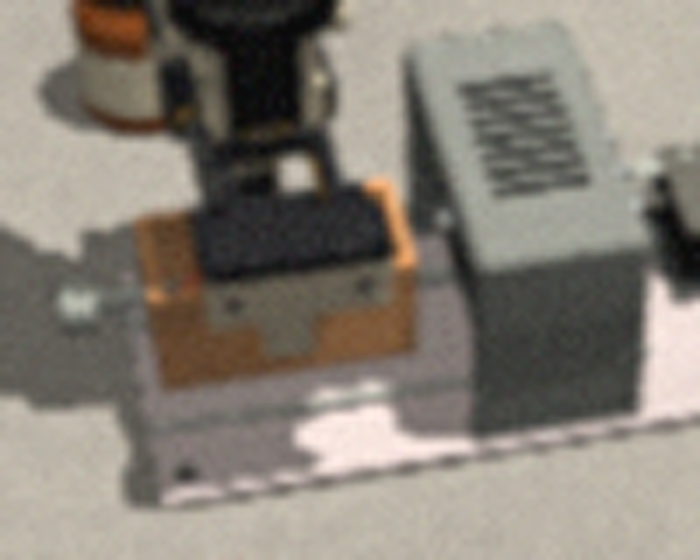

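View pics/t8.png

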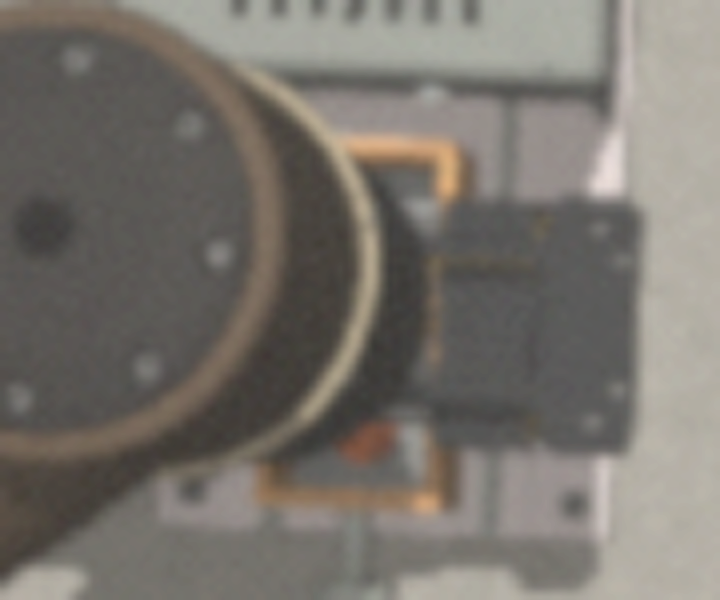

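Run:
```python
from h import *
T=lambda x,y:(195+x/8-.5,165+y/8-.5); S=lambda x,y:(250+x/7-.5,125+y/7-.5)
z=84
for q in((258,503),(447,510),(465,143)): print("top",back("top",T(*q),z).round(1))
p=(564,183,-.025); print(pose(*p,[(-60,30,z),(-60,-30,z),(60,-30,z)]).round(1))
print("guides top z8/16:",[back("top",T(*q),12).round(1) for q in((275,515),(490,530),(180,487),(574,503))])
print("holes pose?",pose(569,183,-.025,[(-75,37,8),(-75,-37,8)]).round(1))
print("side bottoms",[back("side",S(*q),z-56).round(1) for q in((163,387),(413,352))],pose(*p,[(-60,-30,28),(60,-30,28)]).round(1))
print("near guide side",[back("side",S(*q),14).round(1) for q in((155,425),(400,385))])
a=pose(569,183,-.025,[(-75,-36,14),(0,-36,14)]);print(a.round(1))
```

```text
top [504. 214.  84.]
top [502.5 153.1  84. ]
top [621.5 150.   84. ]
[[504.8 214.5  84. ]
 [503.3 154.5  84. ]
 [623.2 151.5  84. ]]
guides top z8/16: [array([499.5, 221.2,  12. ]), array([495.3, 147.4,  12. ]), array([508.7, 254. ,  12. ]), array([504.9, 118.8,  12. ])]
holes pose? [[494.9 221.9   8. ]
 [493.1 147.9   8. ]]
side bottoms [array([505.1, 154.8,  28. ]), array([621.8, 148.5,  28. ])] [[503.3 154.5  28. ]
 [623.2 151.5  28. ]]
near guide side [array([498.5, 145.4,  14. ]), array([613.9, 142.6,  14. ])]
[[493.1 148.9  14. ]
 [568.1 147.   14. ]]
```

```bash
python3 -m crank '[{"linear":[0,0,0.004],"turn":[0,0,0],"claw":-1},{"linear":[0,0,0.009],"turn":[0,0,0],"claw":-1},{"linear":[0,0,0.013],"turn":[0,0,0],"claw":-1},{"linear":[0,0,0.0145],"turn":[0,0,0],"claw":-1},{"linear":[0,0,0.0145],"turn":[0,0,0],"claw":-1}]'
python3 - <<'E'
from h import *
go(564,183,57,-0.025)
E
```

```text
time_s: 8.73
ee_pos: [563.9, 182.9, 61.3]
orientation: [3.141, -0.04, -0.001]
contact_force: [0.4, 0.1, -3.6]
opening: 59.8
lin [0.0001, -0.0001, 0.0043] turn [0.0003, 0.0007, -0.0006]
```

```bash
python3 -m crank '[{"linear":[0,0,0.001],"turn":[0,0,0],"claw":-1},{"linear":[0,0,0.002],"turn":[0,0,0],"claw":-1},{"linear":[0,0,0.003],"turn":[0,0,0],"claw":-1},{"linear":[0,0,0.004],"turn":[0,0,0],"claw":-1},{"linear":[0,0,0.0045],"turn":[0,0,0],"claw":-1},{"linear":[0,0,0.0045],"turn":[0,0,0],"claw":-1}]'
python3 -c "
from workcell import r
o=r.get_obs();print(o['contact_force'],o['wrist_torque'],o['ee_pos'])"
```

```text
time_s: 9.23
ee_pos: [563.9, 183.0, 56.7]
orientation: [3.141, -0.04, -0.001]
contact_force: [0.3, 0.7, -4.3]
opening: 59.7
[ 0.27913317  0.68169976 -4.27614473] [-0.0320093  -0.04857059 -0.01130619] [563.88203375 182.97824372  56.71536388]
```

Not touching yet (still about 4 N hanging), so I'll lower it further in small steps.

```bash
python3 -m crank '[{"linear":[0,0,0.0005],"turn":[0,0,0],"claw":-1},{"linear":[0,0,0.001],"turn":[0,0,0],"claw":-1},{"linear":[0,0,0.0014],"turn":[0,0,0],"claw":-1},{"linear":[0,0,0.0014],"turn":[0,0,0],"claw":-1}]'
python3 -c "
from workcell import r
o=r.get_obs();print(o['contact_force'],o['wrist_torque'],o['ee_pos'])"
```

```text
time_s: 9.57
ee_pos: [563.9, 183.0, 56.1]
orientation: [3.141, -0.04, -0.0]
contact_force: [-3.4, 0.7, 3.1]
opening: 59.9
[-3.42809773  0.65672365  3.12104672] [-0.35492034  1.07084849 -0.08950045] [563.91597036 183.01657489  56.11257463]
```

```bash
python3 -m crank '[{"linear":[0,0,0],"turn":[0,0,0],"claw":0.45},{"linear":[0,0,0],"turn":[0,0,0],"claw":0.6},{"linear":[0,0,0],"turn":[0,0,0],"claw":0.8},{"linear":[0,0,0],"turn":[0,0,0],"claw":1},{"linear":[0,0,0],"turn":[0,0,0],"claw":1},{"linear":[0,0,0],"turn":[0,0,0],"claw":1},{"linear":[0,0,-0.01],"turn":[0,0,0],"claw":1},{"linear":[0,0,-0.03],"turn":[0,0,0],"claw":1},{"linear":[0,0,-0.055],"turn":[0,0,0],"claw":1},{"linear":[-0.01,0,-0.08],"turn":[0,0,0],"claw":1},{"linear":[-0.04,0,-0.1],"turn":[0,0,0],"claw":1},{"linear":[-0.07,0,-0.1],"turn":[0,0,0],"claw":1},{"linear":[-0.095,0,-0.1],"turn":[0,0,0],"claw":1},{"linear":[-0.095,0,-0.1],"turn":[0,0,0],"claw":1},{"linear":[-0.095,0,-0.1],"turn":[0,0,0],"claw":1}]'
python3 - <<'E'
from h import *
s=r.read_camera("side");t=r.read_camera("top")
crop("side",s,(250,125,350,205),7,"pics/s9.png");crop("top",t,(195,115,285,240),4.8,"pics/t9.png")
E
```

```text
time_s: 10.82
ee_pos: [468.3, 185.7, 157.6]
orientation: [-3.14, 0.037, -0.002]
contact_force: [0.1, 0.2, 0.6]
opening: 87.7
```

View pics/s9.png

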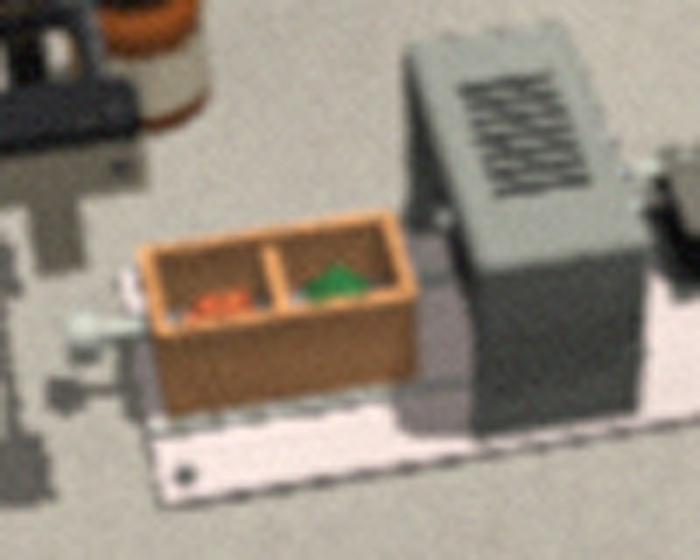

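View pics/t9.png

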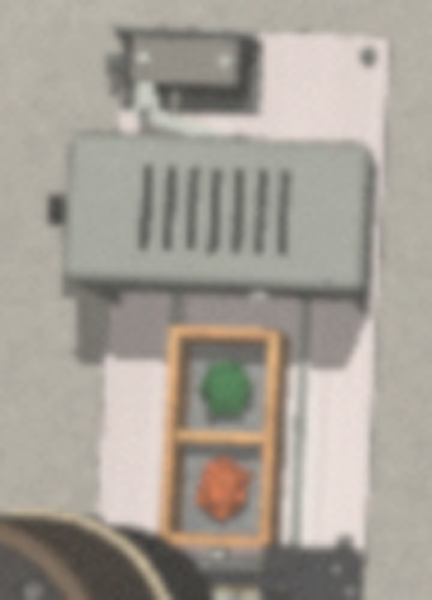

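Run:
```python
from h import *
S=lambda x,y:(250+x/7-.5,125+y/7-.5)
K,R,t=cam("side"); c=-R.T@t; print(c.round(0))
def aty(uv,y):
    d=R.T@np.linalg.inv(K)@np.array([*uv,1.]); return (c+d*(y-c[1])/d[1]).round(1)
for q in((35,270),(83,265)): print(back("side",S(*q),132.6).round(1))
for y in(141,130,120):
  print(y,[aty(S(*q),y).tolist() for q in((35,270),(83,265),(85,205),(145,185),(142,135),(0,155))])
```

```text
[ 439. -676.  863.]
[456.4 132.3 132.6]
[476.4 130.3 132.6]
141 [[456.5, 141.0, 124.7], [476.9, 141.0, 122.9], [481.5, 141.0, 155.8], [507.3, 141.0, 161.1], [508.7, 141.0, 187.8], [450.6, 141.0, 189.4]]
130 [[456.3, 130.0, 134.6], [476.4, 130.0, 132.9], [480.9, 130.0, 165.3], [506.4, 130.0, 170.6], [507.7, 130.0, 196.8], [450.4, 130.0, 198.5]]
120 [[456.1, 120.0, 143.7], [475.9, 120.0, 141.9], [480.4, 120.0, 173.9], [505.6, 120.0, 179.2], [506.9, 120.0, 205.1], [450.3, 120.0, 206.7]]
```

Run:
```python
from h import *
q=lambda P:((proj("side",P)-[250,125]+.5)*7).round(0).tolist()
for y,z in((-96,116.4),(-65,116.4),(-51,116.4),(-51,50),(-51,100),(-51,84)):
  print(y,z,q(pose(564,183,-.025,[(-39,y,z),(39,y,z)])),q(pose(564,183,-.025,[(-9.5,y,z),(9.5,y,z)])))
```

```text
-96 116.4 [[212.0, 342.0], [395.0, 313.0]] [[282.0, 331.0], [326.0, 324.0]]
-65 116.4 [[201.0, 292.0], [380.0, 264.0]] [[269.0, 281.0], [313.0, 274.0]]
-51 116.4 [[196.0, 270.0], [374.0, 242.0]] [[264.0, 259.0], [307.0, 253.0]]
-51 50 [[208.0, 379.0], [378.0, 351.0]] [[273.0, 368.0], [314.0, 362.0]]
-51 100 [[199.0, 298.0], [375.0, 270.0]] [[266.0, 287.0], [309.0, 281.0]]
-51 84 [[202.0, 324.0], [376.0, 297.0]] [[268.0, 314.0], [310.0, 307.0]]
```

Run:
```python
from h import *
T=lambda x,y:(195+x/8-.5,165+y/8-.5); S=lambda x,y:(250+x/7-.5,125+y/7-.5)
for z in(80,100,116,130,150,170): print(z,[back("top",T(*q),z).round(0)[:2].tolist() for q in((640,208),(630,450))],"side",[back("side",S(*q),z).round(0)[:2].tolist() for q in((212,322),(385,295),(205,278),(390,250),(198,205),(375,180))])
```

```text
80 [[601.0, 93.0], [523.0, 95.0]] side [[529.0, 137.0], [607.0, 135.0], [531.0, 166.0], [616.0, 164.0], [537.0, 216.0], [620.0, 212.0]]
100 [[600.0, 92.0], [522.0, 93.0]] side [[527.0, 117.0], [602.0, 115.0], [529.0, 145.0], [611.0, 142.0], [534.0, 193.0], [615.0, 190.0]]
116 [[598.0, 90.0], [522.0, 92.0]] side [[525.0, 100.0], [599.0, 98.0], [527.0, 127.0], [607.0, 125.0], [532.0, 175.0], [611.0, 171.0]]
130 [[597.0, 89.0], [522.0, 91.0]] side [[523.0, 86.0], [596.0, 83.0], [525.0, 112.0], [604.0, 110.0], [530.0, 159.0], [608.0, 155.0]]
150 [[596.0, 88.0], [522.0, 90.0]] side [[521.0, 65.0], [592.0, 63.0], [523.0, 91.0], [600.0, 88.0], [528.0, 136.0], [604.0, 133.0]]
170 [[594.0, 86.0], [522.0, 88.0]] side [[519.0, 44.0], [587.0, 42.0], [520.0, 69.0], [595.0, 67.0], [525.0, 113.0], [599.0, 110.0]]
```

Run:
```python
from h import *
go(472,185.3,49,-0.025)
```

```text
lin [0.0023, 0.0006, 0.108] turn [-0.0006, -0.0009, 0.0003]
```

```bash
python3 -m crank '[{"linear":[0.001,0,0.012],"turn":[0,0,0],"claw":1},{"linear":[0.002,0,0.03],"turn":[0,0,0],"claw":1},{"linear":[0.0023,0.0005,0.05],"turn":[0,0,0],"claw":1},{"linear":[0.0023,0.0005,0.07],"turn":[0,0,0],"claw":1},{"linear":[0.0023,0.0005,0.088],"turn":[0,0,0],"claw":1},{"linear":[0.0023,0.0005,0.1],"turn":[0,0,0],"claw":1},{"linear":[0.0023,0.0005,0.107],"turn":[0,0,0],"claw":1},{"linear":[0.0023,0.0005,0.108],"turn":[0,0,0],"claw":1},{"linear":[0.0023,0.0005,0.108],"turn":[0,0,0],"claw":1}]'
python3 - <<'E'
from h import *
s=r.read_camera("side");t=r.read_camera("top")
crop("side",s,(240,125,340,205),7,"pics/s10.png");crop("top",t,(195,115,285,240),4.8,"pics/t10.png")
go(472,185.3,49,-0.025)
E
```

```text
time_s: 11.67
ee_pos: [472.4, 185.3, 48.7]
orientation: [3.141, -0.039, 0.001]
contact_force: [-0.6, -0.3, 1.0]
opening: 87.8
lin [-0.0006, 0.0004, 0.0006] turn [-0.0012, -0.0017, 0.0002]
```

View pics/s10.png

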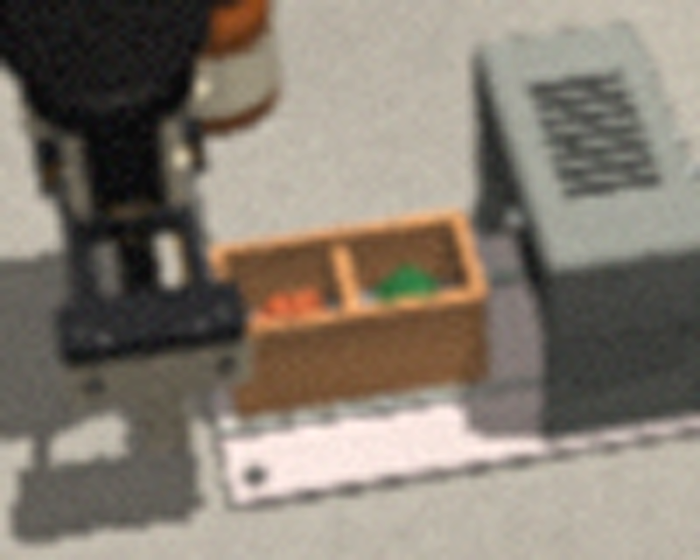

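View pics/t10.png

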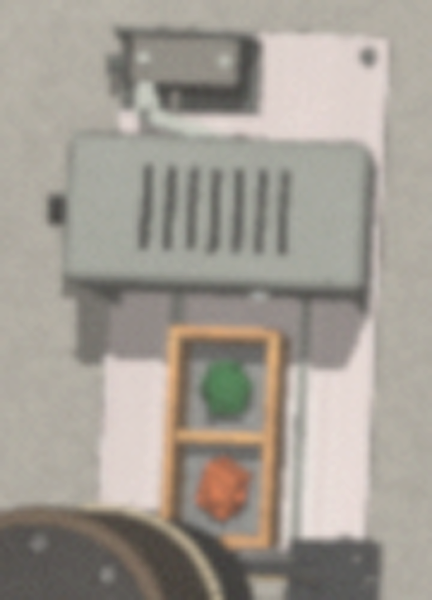

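```bash
python3 -m crank '[{"linear":[0,0,0],"turn":[0,0,0],"claw":0.2},{"linear":[0,0,0],"turn":[0,0,0],"claw":-0.1},{"linear":[0,0,0],"turn":[0,0,0],"claw":-0.3},{"linear":[0,0,0],"turn":[0,0,0],"claw":-0.5},{"linear":[0,0,0],"turn":[0,0,0],"claw":-1},{"linear":[0,0,0],"turn":[0,0,0],"claw":-1},{"linear":[0,0,0],"turn":[0,0,0],"claw":-1},{"linear":[0,0,0],"turn":[0,0,0],"claw":-1},{"linear":[0,0,0],"turn":[0,0,0],"claw":-1}]'
python3 - <<'E'
from h import *
from scipy.optimize import least_squares
print(r.get_obs()["contact_force"],r.get_obs()["wrist_torque"])
def fit(obs,x0):
    def f(p): return np.concatenate([(proj(n,pose(*p,[P]))[0]-uv) for n,P,uv in obs])
    s=least_squares(f,x0,x_scale=[10,10,.1]); print(s.x.round(3),np.round(f(s.x).reshape(-1,2),1).tolist())
T=lambda x,y:(195+x/4.8-.5,115+y/4.8-.5); S=lambda x,y:(240+x/7-.5,125+y/7-.5)
z=64
fit([("top",(60,30,z),T(170,327)),("top",(60,-30,z),T(286,330)),("top",(-60,-30,z),T(274,548))],(564,183,0))
fit([("side",(60,30,z),S(462,212)),("side",(60,-30,z),S(485,292)),("side",(60,-30,8),S(487,377)),("side",(-60,-30,8),S(238,413))],(564,183,0))
t=r.read_camera("top");s=r.read_camera("side"); crop("top",t,(195,110,255,155),12,"pics/sw0.png"); crop("side",s,(330,130,365,170),12,"pics/sws0.png")
for n in("top","side"): print(n,[(np.round(d["at"],1).tolist(),round(d["confidence"],2)) for d in r.look_for(n,"switch_roller")])
E
```

```text
time_s: 12.52
ee_pos: [472.6, 185.7, 49.6]
orientation: [-3.14, 0.039, -0.003]
contact_force: [0.1, 0.5, 0.4]
opening: 32.9
[0.09638357 0.52462641 0.35169533] [-0.06110328  0.00903512  0.01629933]
[ 5.61672e+02  1.81470e+02 -1.50000e-02] [[0.7, -0.0], [-0.8, 0.0], [0.0, 0.0]]
[ 5.65951e+02  1.83176e+02 -5.50000e-02] [[0.2, -0.8], [0.2, 0.1], [0.1, 0.3], [-0.5, 0.3]]
top [([745.6, 217.9, 36.7], 0.58)]
side []
```

View pics/sw0.png

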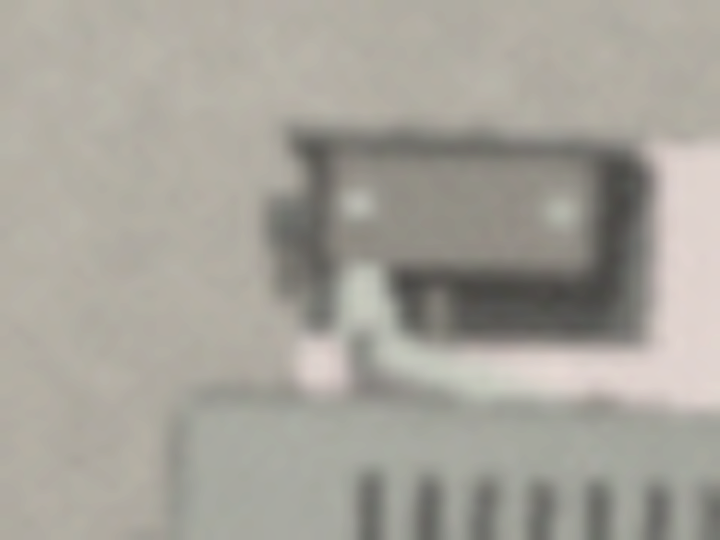

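View pics/sws0.png

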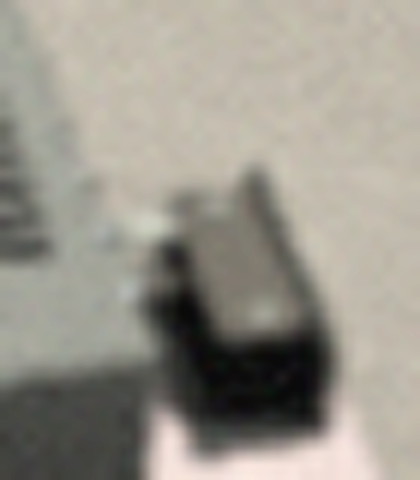

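```bash
python3 -m crank '[{"linear":[0,0,0],"turn":[0,0,0],"claw":-1},{"linear":[0,0,0],"turn":[0,0,0],"claw":-1},{"linear":[0,0,0],"turn":[0,0,0],"claw":-1},{"linear":[0,0,0],"turn":[0,0,0],"claw":-1}]'
python3 - <<'E'
from h import *
o=r.get_obs();print(o["contact_force"],o["wrist_torque"],o["ee_pos"])
d=r.regions_of("top","switch_lever")
for q in d: 
  m=q["pixels"]; ys,xs=np.where(m); print(q["confidence"],m.sum(),xs.min(),xs.max(),ys.min(),ys.max())
E
```

```text
time_s: 13.05
ee_pos: [472.6, 185.7, 49.6]
orientation: [-3.14, 0.039, -0.003]
contact_force: [-0.6, -0.3, 0.0]
opening: 24.9
[-0.59732903 -0.29114452  0.0308426 ] [-0.09820421  0.06703126 -0.01178185] [472.62194184 185.66227243  49.59039415]
0.17 1010 438 478 202 263
```

```bash
python3 -m crank '[{"linear":[0,0,0],"turn":[0,0,0],"claw":-1},{"linear":[0,0,0],"turn":[0,0,0],"claw":-1},{"linear":[0,0,0],"turn":[0,0,0],"claw":-1}]'
python3 - <<'E'
from h import *
s=r.read_camera("side");t=r.read_camera("top")
crop("side",s,(240,125,340,205),7,"pics/s11.png");print(r.get_obs()["wrist_torque"])
E
```

```text
time_s: 13.35
ee_pos: [472.6, 185.6, 49.6]
orientation: [-3.14, 0.039, -0.003]
contact_force: [0.6, -0.3, 0.9]
opening: 25.1
[-0.09766891  0.03019984  0.01910012]
```

View pics/s11.png

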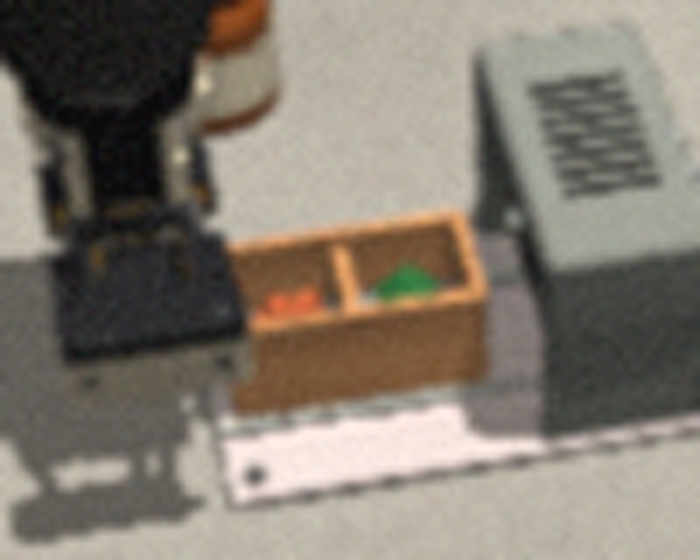

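```bash
python3 -m crank '[{"linear":[0.002,0,0],"turn":[0,0,0],"claw":-1},{"linear":[0.007,0,0],"turn":[0,0,0],"claw":-1},{"linear":[0.013,0,0],"turn":[0,0,0],"claw":-1},{"linear":[0.019,0,0],"turn":[0,0,0],"claw":-1},{"linear":[0.025,0,0],"turn":[0,0,0],"claw":-1},{"linear":[0.031,0,0],"turn":[0,0,0],"claw":-1},{"linear":[0.037,0,0],"turn":[0,0,0],"claw":-1},{"linear":[0.042,0,0],"turn":[0,0,0],"claw":-1},{"linear":[0.046,0,0],"turn":[0,0,0],"claw":-1},{"linear":[0.05,0,0],"turn":[0,0,0],"claw":-1},{"linear":[0.05,0,0],"turn":[0,0,0],"claw":-1}]'
python3 - <<'E'
from h import *
o=r.get_obs();print(o["contact_force"],o["wrist_torque"],o["ee_pos"])
s=r.read_camera("side");t=r.read_camera("top")
crop("side",s,(240,115,365,205),6,"pics/s12.png");crop("top",t,(195,115,285,240),4.8,"pics/t12.png")
E
```

```text
time_s: 14.37
ee_pos: [523.7, 184.5, 49.6]
orientation: [-3.14, 0.039, -0.004]
contact_force: [1.6, -0.7, -1.0]
opening: 24.8
[ 1.5600979  -0.67162264 -0.98422183] [-0.42202592 -0.53048178 -0.07802993] [523.70380032 184.5364995   49.57665581]
```

View pics/s12.png

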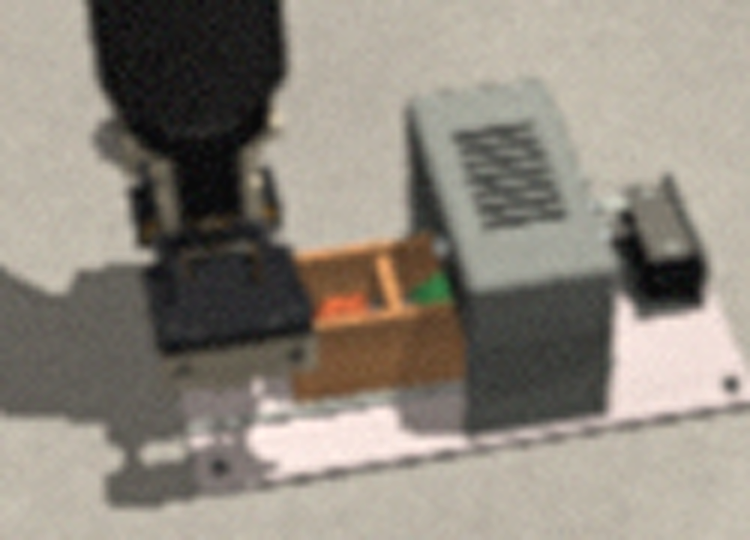

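View pics/t12.png

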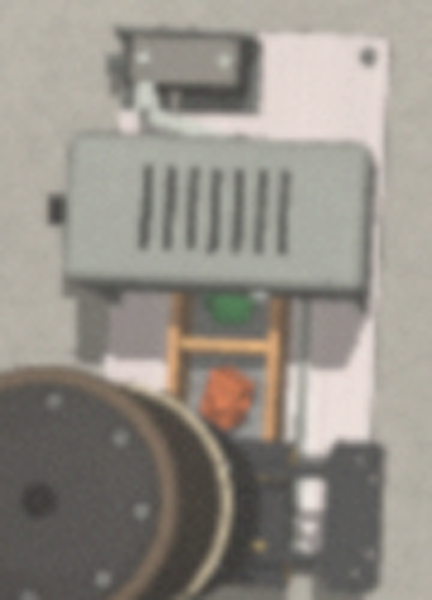

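```bash
python3 -m crank '[{"linear":[0.003,0,0],"turn":[0,0,0],"claw":-1},{"linear":[0.008,0,0],"turn":[0,0,0],"claw":-1},{"linear":[0.013,0,0],"turn":[0,0,0],"claw":-1},{"linear":[0.018,0,0],"turn":[0,0,0],"claw":-1},{"linear":[0.023,0,0],"turn":[0,0,0],"claw":-1},{"linear":[0.028,0,0],"turn":[0,0,0],"claw":-1},{"linear":[0.033,0,0],"turn":[0,0,0],"claw":-1},{"linear":[0.036,0,0],"turn":[0,0,0],"claw":-1},{"linear":[0.038,0,0],"turn":[0,0,0],"claw":-1},{"linear":[0.038,0,0],"turn":[0,0,0],"claw":-1}]'
cat > look.py <<'E'
from h import *
import sys
k=sys.argv[1]
o=r.get_obs();print(o["contact_force"].round(2),o["wrist_torque"].round(2),o["ee_pos"].round(2),o["opening"])
s=r.read_camera("side");t=r.read_camera("top")
crop("side",s,(240,115,365,205),6,f"pics/s{k}.png")
crop("top",t,(195,105,285,205),7,f"pics/t{k}.png")
np.save(f"pics/t{k}.npy",t)
E
python3 look.py 13
```

```text
time_s: 15.3
ee_pos: [562.1, 183.7, 49.6]
orientation: [-3.14, 0.039, -0.005]
contact_force: [0.9, -0.4, -2.0]
opening: 25.1
[ 0.88 -0.39 -1.97] [-0.22 -0.32 -0.02] [562.09 183.72  49.64] 25.070146092818145
```

View pics/t13.png

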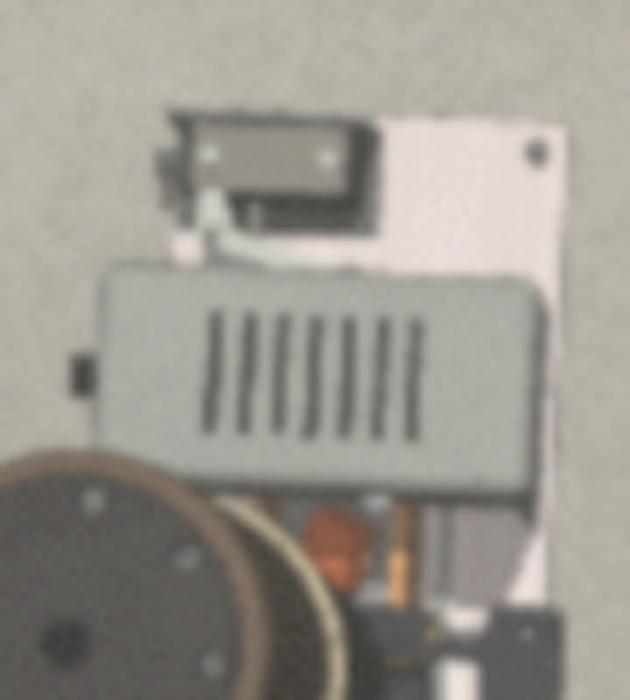

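View pics/s13.png

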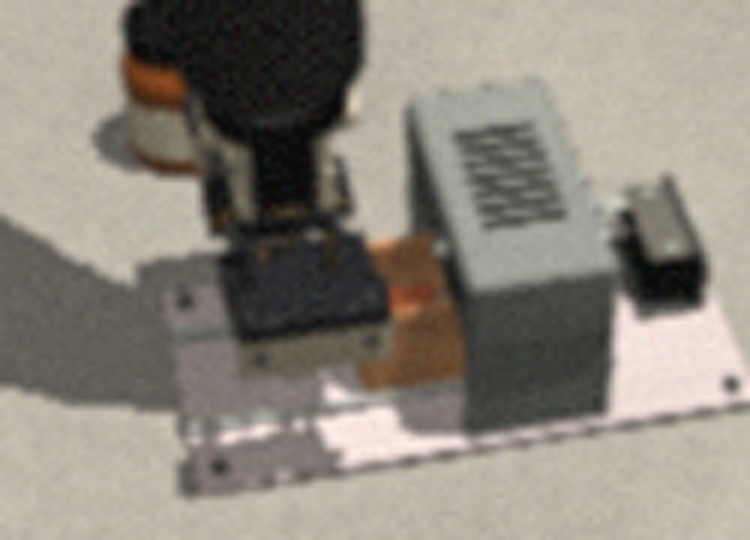

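Run:
```python
from h import *
for a in(0,.14,.23,.32):
    P=pose(569,183,-.025,[(160,58,34),(160+58*np.sin(a),58-58*np.cos(a),34),(160+58*np.sin(a),58-58*np.cos(a),39.5)])
    print(a,((proj("top",P)-[195,105]+.5)*7).round(0).tolist())
```

```text
0 [[206.0, 278.0], [354.0, 284.0], [353.0, 281.0]]
0.14 [[206.0, 278.0], [354.0, 263.0], [352.0, 261.0]]
0.23 [[206.0, 278.0], [352.0, 250.0], [350.0, 247.0]]
0.32 [[206.0, 278.0], [349.0, 238.0], [347.0, 235.0]]
```

```bash
python3 -m crank '[{"linear":[0.002,0,0],"turn":[0,0,0],"claw":-1},{"linear":[0.005,0,0],"turn":[0,0,0],"claw":-1},{"linear":[0.008,0,0],"turn":[0,0,0],"claw":-1},{"linear":[0.01,0,0],"turn":[0,0,0],"claw":-1},{"linear":[0.012,0,0],"turn":[0,0,0],"claw":-1},{"linear":[0.012,0,0],"turn":[0,0,0],"claw":-1}]'
python3 look.py 14
```

```text
time_s: 15.9
ee_pos: [574.1, 183.4, 49.6]
orientation: [-3.14, 0.039, -0.006]
contact_force: [-0.5, -1.4, -1.2]
opening: 25.1
[-0.46 -1.4  -1.18] [-0.25  0.24 -0.06] [574.14 183.38  49.62] 25.109648846423994
```

View pics/t14.png

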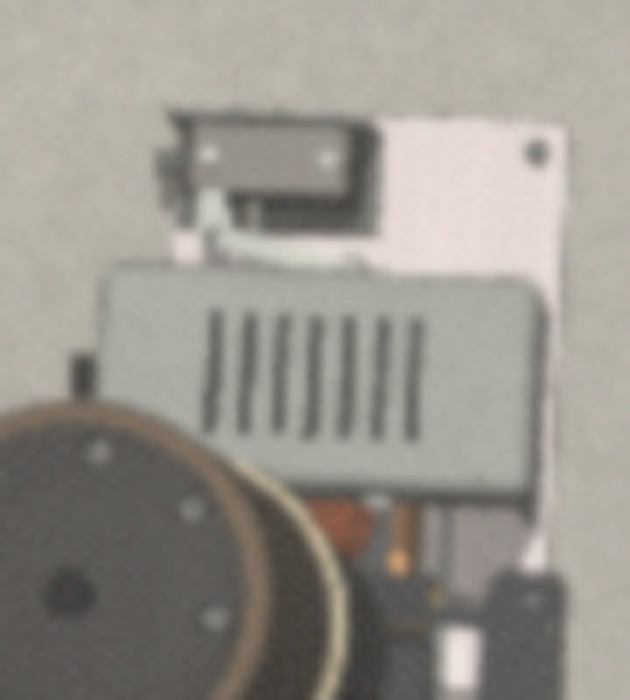

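```bash
cat > sw.py <<'E'
from h import *
import sys
ims=[]
for k in sys.argv[2:]:
    t=np.load(f"pics/t{k}.npy"); x0,y0,x1,y1=218,126,254,146
    c=cv2.convertScaleAbs(cv2.resize(t[y0:y1,x0:x1,::-1],None,fx=14,fy=14,interpolation=cv2.INTER_CUBIC),alpha=1.5,beta=10); ims.append(c)
cv2.imwrite(sys.argv[1],np.vstack(ims))
E
python3 sw.py pics/sw14.png 13 14
```

```text
(no output)
```

View pics/sw14.png

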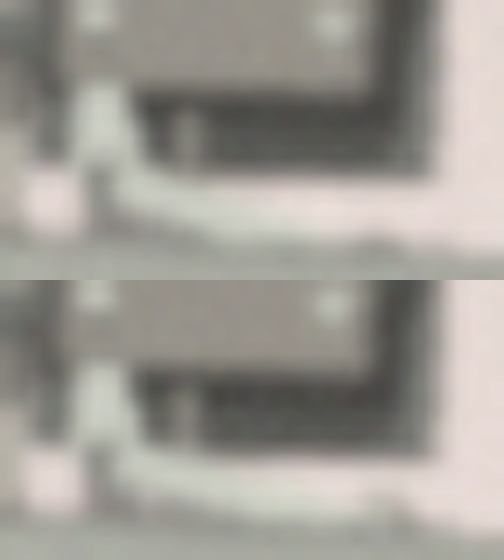

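```bash
python3 -m crank '[{"linear":[0.001,0,0],"turn":[0,0,0],"claw":-1},{"linear":[0.002,0,0],"turn":[0,0,0],"claw":-1},{"linear":[0.003,0,0],"turn":[0,0,0],"claw":-1},{"linear":[0.004,0,0],"turn":[0,0,0],"claw":-1},{"linear":[0.004,0,0],"turn":[0,0,0],"claw":-1}]'
python3 look.py 15; python3 sw.py pics/sw15.png 13 15
```

```text
time_s: 16.42
ee_pos: [578.3, 183.3, 49.6]
orientation: [-3.139, 0.039, -0.006]
contact_force: [-0.9, -0.9, -2.3]
opening: 25.3
[-0.85 -0.94 -2.34] [-0.21  0.46 -0.11] [578.28 183.34  49.64] 25.32052004614033
```

View pics/sw15.png

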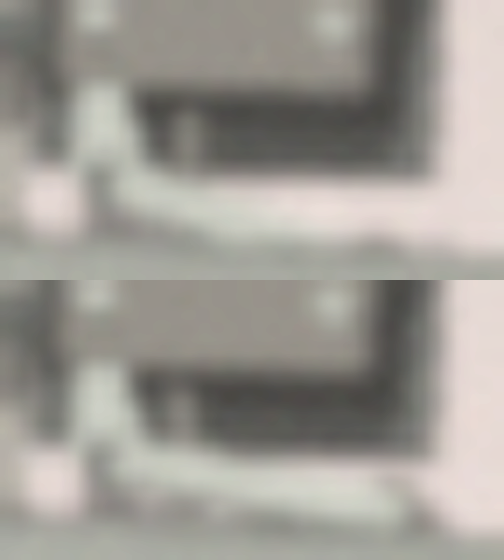

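View pics/t15.png

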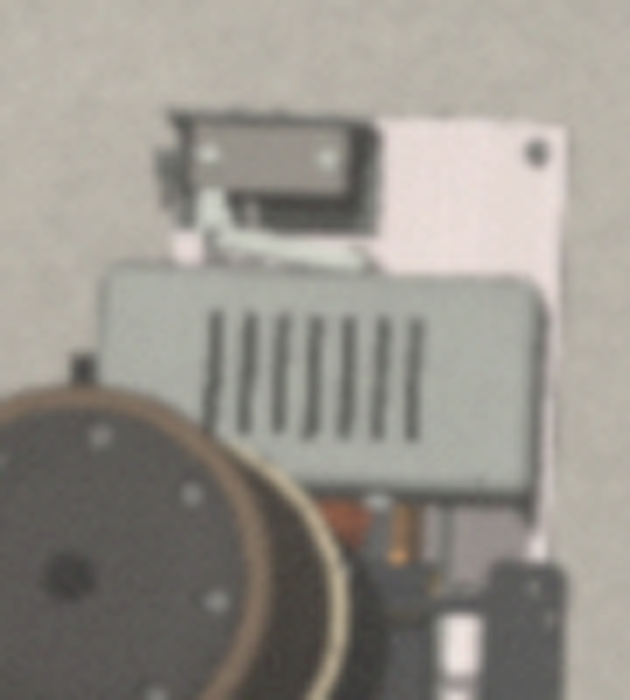

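```bash
cat > ang.py <<'E'
from h import *
import sys
for k in sys.argv[1:]:
    t=np.load(f"pics/t{k}.npy").astype(float); c=t[132:148,226:250]; g=c[:,:,1]-c[:,:,0]
    print(k); 
    for row in g[:11]: print(' '.join(f"{int(v):4d}" for v in row))
E
python3 ang.py 13 14 15; python3 -c "
import numpy as np
for k in(13,15):
  t=np.load(f'pics/t{k}.npy').astype(int)[132:143,226:250].sum(2)//3
  print('\n'.join(' '.join(f'{v:4d}' for v in r) for r in t));print()"
```

```text
13
   1   -1   -1   -1   -1   -2   -1   -3   -3   -2   -2   -2   -1   -3   -1   -2   -3   -3   -1   -1    0    0   -2   -6
   2    0   -2   -1   -2   -2   -1    0    0   -1    0   -1   -1   -2   -1   -1   -2   -2   -1   -1   -1    0   -1   -6
   2    0    0    0   -2   -1   -1   -2   -1    0   -1    0   -2    0    0   -1    0   -2   -1    0   -1   -1   -1   -6
   1    1    1   -2   -1   -1   -1   -1    0    0   -1    0    0   -1    0   -1    0   -1    0   -2    0    0   -1   -6
   1    1    1   -1   -2   -2   -2    0    0    1    0    0   -1    0    0   -1    1   -1    0    0    0    0   -3   -5
   2    1    1    0   -2   -1   -2   -1   -2   -1   -1   -1   -1   -1    0   -3    0    0   -1    0    0    0   -3   -7
   1    2    1    0   -1   -2   -3   -2   -5   -4   -4   -4   -5   -4   -5   -3   -4   -3   -3   -2   -3   -3   -3   -8
   1    2    1    2    1    1   -1   -3   -5   -6   -6   -8   -8   -6   -8   -7   -7   -6   -7   -6   -7   -6   -8   -8
   0    0    1    1    2    1    1   -1   -1   -3   -4   -6   -7   -9   -8   -9   -8   -9   -8   -9   -9   -7   -8   -9
  -3   -2    0   
[... 4809 characters left out ...]
   91   90   77   69   61   60   58   58   57   57   58   55   56   56   57   61   68   74   92  120
 109  121  120  117  117  115  108  102   91   86   85   85   87   88   88   85   85   85   85   85   87   90  101  123
 111  119  121  123  125  126  125  122  119  117  117  119  120  121  124  124  123  123  120  116  116  119  126  134
  98  106  110  115  117  121  122  123  124  125  127  129  131  130  132  133  133  132  126  116  113  119  132  139
  87   95  104  104  100  101  106  111  116  118  122  124  125  128  128  131  131  131  128  121  113  110  123  133
  83   88   96   94   91   90   96  106  104  101  101  102  106  112  116  120  123  124  123  121  112   99  104  122
```

```bash
python3 -m crank '[{"linear":[0.001,0,0],"turn":[0,0,0],"claw":-1},{"linear":[0.002,0,0],"turn":[0,0,0],"claw":-1},{"linear":[0.003,0,0],"turn":[0,0,0],"claw":-1},{"linear":[0.003,0,0],"turn":[0,0,0],"claw":-1},{"linear":[0.003,0,0],"turn":[0,0,0],"claw":-1}]'
python3 look.py 16; python3 ang.py 16; python3 sw.py pics/sw16.png 13 16
```

```text
time_s: 16.93
ee_pos: [581.5, 183.3, 49.7]
orientation: [-3.139, 0.04, -0.007]
contact_force: [-1.7, -1.2, -1.7]
opening: 25.2
[-1.69 -1.24 -1.69] [-0.31  0.32 -0.11] [581.55 183.32  49.73] 25.156150981627764
16
   0    0   -2   -3   -3   -2   -1   -2   -3   -2   -4   -3   -3   -3   -3   -2   -2   -2   -1   -1    0    0   -1   -5
   0    1   -1   -1   -2   -2   -2   -2    0   -1   -3   -1   -2   -3   -1   -2   -2    0   -2   -2   -1   -1   -1   -5
   2    1    0   -1   -2   -2   -2    0    0    0   -1    1    0    0   -1   -1   -2   -1   -2   -1   -1    0    0   -6
   2    1    0   -2   -3   -2   -1    0   -1   -1   -1   -1    0    0    0    0   -1    1    0   -1    0    1   -1   -6
   1    2    0   -1   -2   -2   -2    0    1    0    1   -1   -1    1   -2   -1   -1    1   -1    1    0    0   -3   -6
   1    2    1    0    0   -1   -1    1    1    1    0    0    1   -1   -1    0   -1    0   -2    0    1   -1   -3   -6
   1    2    1    1    2    2    2    2    2    1    2    0    0    0   -1   -1   -2   -2   -2   -1    0   -2   -3   -7
   1    2    0    4    2    2    2    3    3    2    2    1    1    0    1   -1   -1   -2   -3   -2   -1   -3   -7   -8
   0   -1   -1    0    1    1    1    1    2    3    2    1    3    2    0    1   -1    1    0    0    0   -2   -5   -8
  -4   -5   -5   -5   -3   -2   -4   -6   -6   -4   -3   -3   -3   -2   -2   -2   -2   -1   -1   -1   -2   -3   -6   -8
  -2   -3   -4   -4   -4   -4  -12  -20  -21  -18  -16  -16  -15  -13  -13  -11  -11  -10  -10   -9   -8  -10  -11  -14
```

View pics/sw16.png

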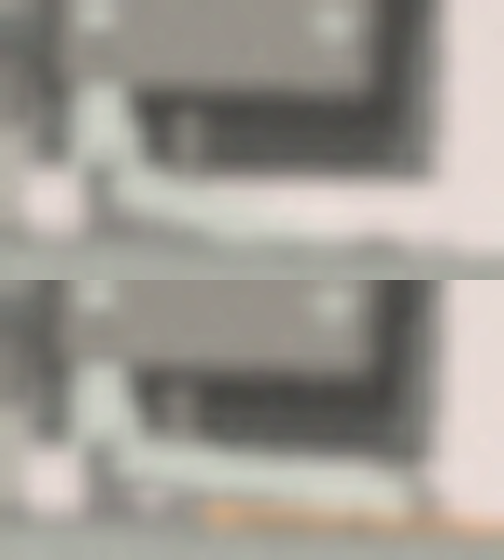

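View pics/s16.png

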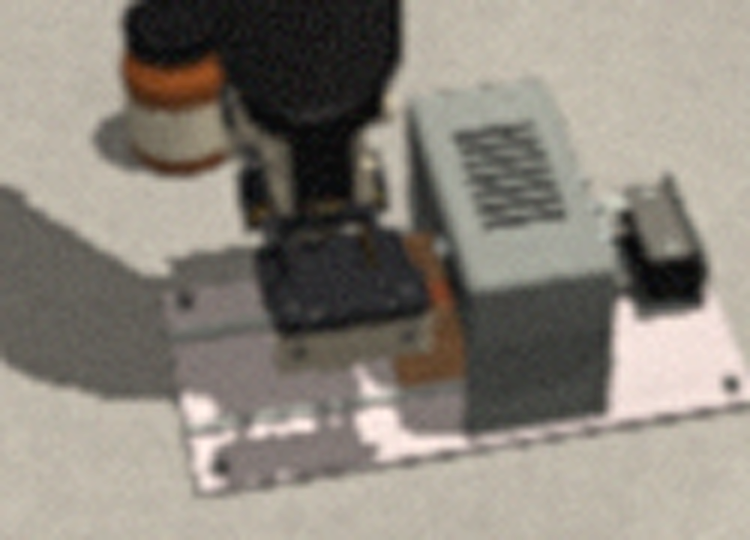

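```bash
python3 -m crank '[{"linear":[0,0,0],"turn":[0,0,0],"claw":-0.35},{"linear":[0,0,0],"turn":[0,0,0],"claw":-0.2},{"linear":[0,0,0],"turn":[0,0,0],"claw":0},{"linear":[0,0,0],"turn":[0,0,0],"claw":0.2},{"linear":[0,0,0],"turn":[0,0,0],"claw":0.4},{"linear":[0,0,0],"turn":[0,0,0],"claw":0.4},{"linear":[0,0,0],"turn":[0,0,0],"claw":0.4},{"linear":[0,0,-0.008],"turn":[0,0,0],"claw":0.4},{"linear":[0,0,-0.025],"turn":[0,0,0],"claw":0.4},{"linear":[0,0,-0.05],"turn":[0,0,0],"claw":0.4},{"linear":[-0.01,0,-0.08],"turn":[0,0,0],"claw":0.4},{"linear":[-0.04,0.01,-0.11],"turn":[0,0,0],"claw":0.4},{"linear":[-0.07,0.04,-0.14],"turn":[0,0,0],"claw":0.4},{"linear":[-0.1,0.07,-0.16],"turn":[0,0,0],"claw":0.4},{"linear":[-0.13,0.1,-0.17],"turn":[0,0,0],"claw":0.4},{"linear":[-0.14,0.13,-0.17],"turn":[0,0,0],"claw":0.4},{"linear":[-0.14,0.15,-0.17],"turn":[0,0,0],"claw":0.4},{"linear":[-0.14,0.15,-0.17],"turn":[0,0,0],"claw":0.4}]'
python3 look.py 17; python3 ang.py 17; python3 sw.py pics/sw17.png 16 17
```

```text
time_s: 18.53
ee_pos: [435.1, 33.5, 220.4]
orientation: [-3.138, 0.041, -0.011]
contact_force: [-0.0, -0.3, -0.7]
opening: 61.5
[-0.   -0.35 -0.65] [-0.03  0.04 -0.  ] [435.06  33.51 220.42] 61.48171414200662
17
   0    0   -1   -1   -3   -1   -2   -1   -2   -2   -3   -2   -1   -3   -1   -1   -3   -2   -1   -1    0    0   -1   -4
   1    0   -1   -1   -1    0   -1   -2    1   -2   -1   -3   -1   -1    0   -1   -1   -3   -1    0    1    1   -2   -6
   1    0    0   -2   -2   -2   -1   -2   -1   -1    0   -1   -1    0   -2   -1   -2   -1    0   -1    0    1   -1   -6
   2    1    1    0   -3   -3    1   -1   -1    0    0    1   -1    0    0    0    0    0    0   -1   -1    0   -1   -5
   3    1    1    0   -1   -1   -1    0    0   -1    0    0    1   -2    0    0   -1   -2   -1    0    0    0   -2   -6
   1    1    2    0    0   -1    0    1    0    0    0   -1    1   -1    0   -2    0   -1   -1    0   -1   -1   -2   -6
   1    2    2    1    1    1    1    1    2    0    0   -1   -2    0   -1   -2    0   -3   -1   -1   -1   -2   -5   -6
   1    1    1    3    2    1    2    2    2    2    2    2    1    2    1   -1   -1   -2   -2   -1   -1   -2   -6   -7
   0   -1   -1    0    1    0    1    2    1    1    1    1    1    3    0    0    0    1    1    0    0   -3   -5   -7
  -3   -4   -4   -3   -3   -1   -4   -6   -5   -5   -5   -3   -4   -3   -1   -1   -2   -1   -1   -1   -1   -4   -5   -7
  -3   -3   -4   -3   -3   -5  -11  -20  -19  -17  -15  -15  -13  -13  -12  -12  -10   -9  -10   -9   -7   -9  -11  -12
```

View pics/sw17.png

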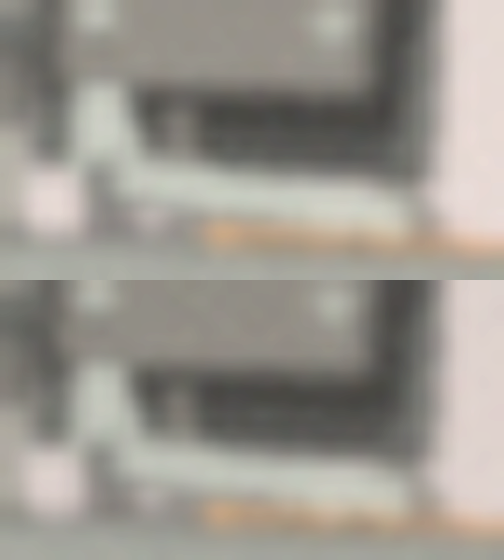

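View pics/s17.png

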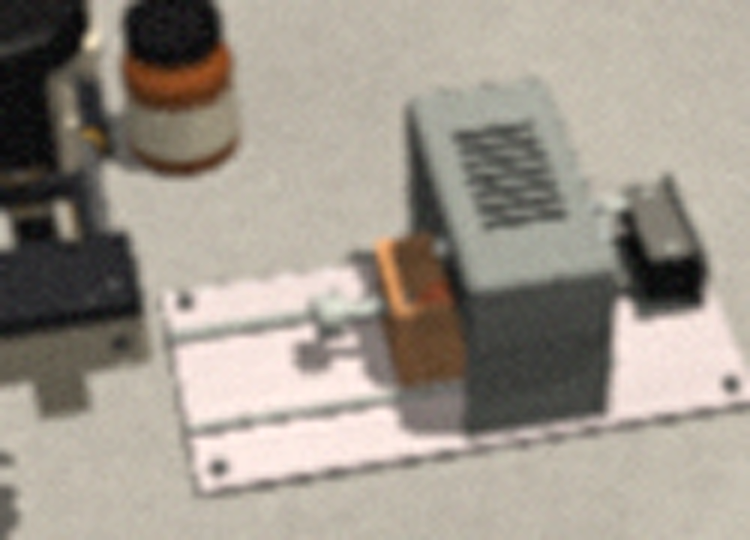

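View pics/t17.png

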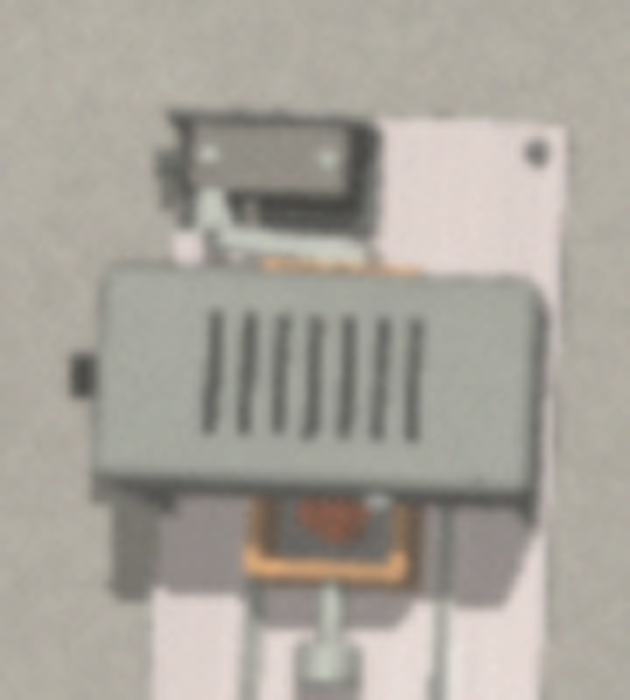

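Run:
```python
from h import *
T=lambda x,y:(195+x/7-.5,105+y/7-.5)
a=back("top",T(328,585),64);print("wall",a.round(1),"front rim",back("top",T(345,262),64).round(1))
for z in(74,126): print(z,[back("top",T(*q),z).round(1).tolist() for q in((320,485),(320,498))])
t=cv2.imread("pics/top0.png")[:,:,::-1]; n=r.read_camera("top"); s=r.read_camera("side")
d=np.abs(t.astype(int)-n).max(2)>40
ys,xs=np.where(d); 
for (x0,x1,y0,y1,nm) in((130,185,190,240,"jar"),(430,490,190,270,"magn"),(335,440,160,200,"card"),(340,395,85,155,"blue")): print(nm,d[y0:y1,x0:x1].sum())
cv2.imwrite("pics/topend.png",n[:,:,::-1])
```

```text
wall [608.  181.9  64. ] front rim [731.7 178.5  64. ]
74 [[644.8, 184.3, 74.0], [639.9, 184.2, 74.0]]
126 [[638.5, 176.3, 126.0], [633.9, 176.2, 126.0]]
jar 0
magn 0
card 0
blue 0
```

View pics/topend.png

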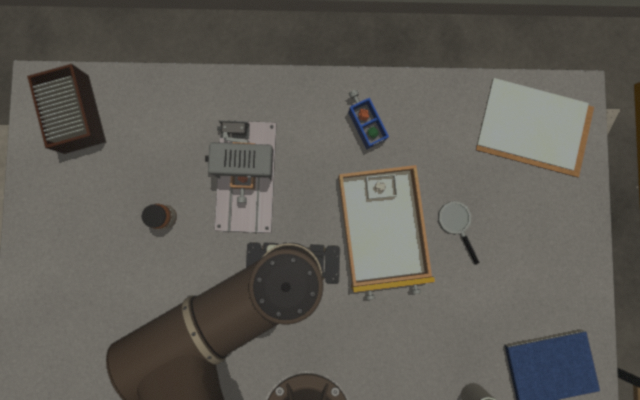

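```bash
python3 -c "
from workcell import r
print(r.close_job(), r.get_obs()['time_s'])"
```

```text
the job is handed in; nothing more can be done
the job is handed in; nothing more can be done
```

The tray is under the lamp with the switch lever at about 0.20 rad. That is past the 0.14 click and well short of the 0.32 limit. I handed the job in at about 19 s, and it reports no verdict.

- **Placing:** I lifted the wooden tray out of the drawer by its long sides. I lowered it between the guides in front of the lamp, knob end away, until it touched at about 3 N, and let go.
- **Sliding:** I pinched the knob and slid the tray in with small steps at the end, checking the lever in the top camera. Then I let go and backed away.

**Last checks:**
- **Lever:** Readings taken across the steps put it at 0.20–0.23 rad. The images before and after release match, so the lever and tray stayed put.
- **Tray:** It looks level and sits between the guides.
- **Other things:** The jar, magnifier, card box and blue tray show no change in the top view.
- **Robot:** It was clear of everything, with roughly zero force at the wrist.

**Disagreements:**
- **Final position:** By the arm, the tray's middle is about 104 mm along the stand. The top camera, at coarse resolution, reads about 101 mm. Both are past the 100 mm click point and short of 110 mm. The lever motion fits the arm's figure better.
- **Stand position:** My first corner fits of the stand differed by several mm between the two cameras. Overlays on zoomed images settled this before I set the tray down.
- **Networks:** The trained networks never gave a usable reading of the lever, so I measured it from the pictures.

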